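Set up the seasoning rail

ROBOT

A 6-joint arm with a two-finger parallel gripper is mounted at the origin on a cart in front of the work surface, level with it; the furniture and walls round the work are solid. World frame = base frame: x ahead of the robot, y to its left, z up, the work surface at z = 0. Lengths are in mm, angles in rad, forces in N, time in s.
With the tool pointing down it reaches from about 350 to 875 mm from the base axis. Payload 4.2 kg.
Tool frame: the origin (TCP) lies where the fingers leave the gripper's body, on its centre line; the fingertips stand 73 mm ahead of it and the grasp point (between the pads) lies 54 mm ahead of it; z points along the fingers, y is the line along which they close (so a half turn about z gives the same grasp; the last joint's range is limited). The gripper opens to 85 mm and grips with 20 to 120 N. Pads are 22 mm wide; open, the fingers measure 114 mm over their backs; the gripper's body (76 mm by 85 mm) begins 54 mm behind the grasp point. The pads swing forward as they close: fully open they stand 13 mm farther back than shut.
Start: joints at [1.587, 0.385, 0.008, 0, -1.194, -0.259], TCP at [150.232, 606.655, 303.912] pointing down, gripper open.
Joint ranges: [-3.14, 3.14], [-1.21, 2.06], [-1.07, 1.41], [-3.16, 2.05], [-2.99, -0.16], [-3.1, 3.1]. Speed limits (rad/s): [2.79, 2.79, 3.14, 3.14, 3.14, 3.14].

INTERFACE

Orientations are given as a unit quaternion [w, x, y, z].
In Python, from plant import r gives the robot as it stands.
- The arm moves only by the tool apply_moves, never from a script. Its argument "motion" is one flat list of numbers, 7 for each row, row after row: the turn, a rotation vector about the tool's x, y, z in units of 30 degrees (1.0 is 30 degrees), then the shift along the tool's x, y, z in units of 0.02 m (1.0 is 0.02 m), then the opening, from -1 (shut) to 1 (fully open). In form: [ax, ay, az, tx, ty, tz, claw, ax, ay, az, tx, ty, tz, claw, ...]. A call has 1 to 20 rows; each row shifts and turns the commanded pose from where the row before left it, along the tool's axes as they then stand; what a row does not reach is not made up. A row lasts 1/12 s, in which the tool goes at most 41.7 mm and 7.16 degrees, less where a joint would pass 70% of its speed; a pose out of reach is approached as far as the arm can. A call with a number of a shift or a turn outside -1 to 1 is refused whole. A call with a gripper value outside its range is refused whole. The fingers move at their own pace and stop on an object; the grip force is fixed at half the most. Time passes only in rows, so rows that do not move let the fingers close. It gives the time, the measured TCP pose, the force, the opening and the grip force at its end, in the units of the state.
- r.sense(): the state, without advancing time (a new reading comes with each control period).
- r.camera(name): name is "side" or "top"; returns the picture (400x640x3 uint8, red, green, blue); there is no depth.
- r.camera_params(name): a dict with "K" (3x3 intrinsics, pixels), "R" (3x3) and "t" (3): a world point X has camera coordinates R X + t. Camera axes: x right, y down, z forward; pixel columns grow to the right and rows downward; lengths in mm; the calibration is good to about 2 mm. A picture is of the moment at which its call begins. camera_params takes no time and is no camera call.
- r.job_done(): hands the job in; it is judged then, once.
Trained networks look in the newest picture that a camera, given by its name, has taken for a name from the list of things; names that differ only in an ending like _2 or _b are one class to them, and where a whole thing is asked for, a point or a joint stands for the part that bears it (a point fixed in the world has none). Each returns a list of dicts, best first, with "confidence" (0 to 1); they miss things now and then, are a little off and sometimes report something else, mostly with a low value. They report only what shows in the picture. A call takes as long as a camera call. They do not tell look-alikes from the thing itself.
- r.search_frame(label, camera): "point" ([column, row] in pixels, amid what is visible of it).
The state is a dict: "clock": time; "joint_pos": joint angles; "qd": joint speeds; "tau": joint torques, N m; "ee_pos": TCP position; "tcp_rot": TCP orientation; "wrist_force": force on the tool from outside, world axes, zero at the start; "wrist_torque": the same for the moment, N m; "gripper_width": finger opening in mm; "grip_force": force on a finger pad.
Only numpy, scipy, OpenCV 4.12 (cv2) and the standard library are available. Lean on these libraries where they do the work, as an engineer would, in place of code of your own. Each camera call takes 0.05 s, during which the arm holds its last target. There are 200 camera calls.

TASK

Set up the rail beside the hob: hang the white caddy over the upper bar by its folded back, on the half nearer the hob, and the steel hook bracket over the same bar on the other half, both facing you and fully down on the bar with their lower part resting against the lower bar. Then hang the garlic basket by the middle of its handle on the bracket's hook and stand the salt shaker upright in the caddy. Leave everything else on the worktop where it is and don't tip the garlic or the salt over.

Things in the scene. Friction and masses are not known exactly. Their poses are not given: they have to be found in the camera images.
- rail: fixed kitchen rail: oak foot 100 (x) x 460 (y) x 20 mm, posts at y = -200 and +200 mm, between them two round steel bars, 12 mm thick, along its y at x = 0: upper bar's axis 235 mm, lower (stop) bar's 180 mm above the worktop. Origin: centre of the underside. -x side faces the robot; +y end is the one nearer the hob.
- rail_mid (a point): middle of the upper bar, on its axis; axes as rail
- caddy: loose white caddy of 3 mm sheet, 0.32 kg: open box 76 (x) x 116 (y) x 52 mm tall, inside 70 x 110 mm, front to -x. Its back wall (+x side) rises to z = 110 mm and folds over to +x and down as a full-width lip: an inverted channel along y that goes over a bar. Origin: centre of the box's underside.
- caddy_saddle (a point): in the caddy's channel, at (46, 0, 101) mm in its frame: here the axis of a 12 mm bar lies, to some mm, when it hangs. Channel: inside x 38 to 54 mm, outside x 35 to 57 mm (grip it here from above, closing along x), top z = 110 mm; the lip is upright down to z = 87 mm, then flares to x = 65 mm at z = 72 mm
- caddy_in (a point): centre of the caddy's inner floor, 3 mm above its underside
- bracket: loose standing steel hook bracket, 0.15 kg: a 44 mm wide (y), 3 mm thick strip bent to an inverted channel, 79 mm tall, that straddles a bar; a hook arm points to -x. Front leg upright to the table, with a foot out to x = -28 mm; rear leg upright down to z = 44 mm, then flared to x = 34 mm at z = 0. Origin: under the channel's centre, at the underside.
- bracket_saddle (a point): in the bracket's channel, at (0, 0, 70) mm in its frame: here the axis of a 12 mm bar lies, to some mm, when it hangs; the front leg then rests on the lower bar. Channel: inside x -8 to 8 mm, outside -11 to 11 mm, top z = 79 mm; grip it there from above, closing along x, fingertips not lower than z = 52 mm (hook arm below)
- bracket_trough (a point): in the V-shaped trough near the hook arm's end, at (-75, 0, 44) mm in the bracket's frame: where the axis of a hung bail handle lies. The arm is an 8 mm rod at y = 0; its axis leaves the front leg at z = 44 mm, runs level to x = -58 mm, drops to z = 34 mm at x = -78 mm and turns up to a ball tip at x = -95 mm, top z = 70 mm
- basket: loose round wire basket with garlic bulbs fixed in it, 0.22 kg, 98 mm across the rim, 60 mm tall, both sides alike. A stiff 8 mm round bail handle stands over it in its y-z plane from y = -46 to +46 mm: level on top, axis at z = 126 mm, from y = -34 to +34 mm but for a small kink up at y = 0. Origin: centre of the underside.
- basket_bail (a point): middle of the bail, on its axis in the kink that a hook sits in, 132 mm above the basket's underside. Grip the bail beside the kink (about y = 24 or -24 mm, z = 126 mm), closing along the basket's x
- salt_shaker: salt shaker, 44 mm across, 90 mm tall, glass with a domed perforated steel top, 0.1 kg; the two spice jars near it are taller with wide flat caps. Origin: centre of the underside.
- jar_a: spice jar with a wide flat cap, 45 mm across, 106 mm tall. To be left alone. Origin: centre of the underside.
- jar_b: spice jar with a wide flat cap, 47 mm across, 98 mm tall. To be left alone. Origin: centre of the underside.
- mug: two-tone mug, 82 mm across, 97 mm tall. To be left alone. Origin: centre of the underside.
- tin: food tin, 75 mm across, 58 mm tall. To be left alone. Origin: centre of the underside.
- spoon: table spoon lying flat, 197 mm long along its x, 41 mm wide, 18 mm tall. To be left alone. Origin: centre of the underside.
- olive_oil: glass oil bottle, 64 mm across, 212 mm tall. To be left alone. Origin: centre of the underside.
- food_tub: lidded food tub, 132 x 196 mm, 88 mm tall. To be left alone. Origin: centre of the underside.
Not all that is in view belongs to the job. What is shaped like the salt_shaker but purple or turquoise is not meant.

How it is judged:
By the outcome, as a careful person would: the job done as asked, in the order asked, and still so for the second after the job is handed in, with the robot touching nothing.
It also fails if it takes over 72 s, if anything falls off the work surface, if the arm or the gripper's body presses on something with over 40 N, if the wrist force passes 120 N, or if a joint passes its speed limit or range.

## Working session

There is one attempt and no reset: what is moved stays moved. The work goes in short steps, Python scripts to look and compute and a tool call to move; the robot and the scene stay as the last step left them, time stands still between calls to the robot, and variables do not carry over. Pictures are saved under pics/ and viewed, at most 10 in all, crops included, and the job is handed in when it is done.

Besides the shell and the picture viewer there is one more tool, called after ">>>" by a JSON object that holds its "op" and its "data", one argument or row to a line. apply_moves: Moves the arm, as the interface text tells. Its arguments: {"type":"object","properties":{"motion":{"type":"array","items":{"type":"number","minimum":-1,"maximum":1}}},"required":["motion"]}

```bash
ls; mkdir -p pics; cat > h.py <<'E'
import numpy as np, cv2
from plant import r
E
python3 - <<'E'
from h import *
print(r.sense())
for c in("side","top"):
    im=r.camera(c); cv2.imwrite(f"pics/{c}0.png",im[:,:,::-1]); p=r.camera_params(c); print(c,{k:np.round(v,4).tolist() for k,v in p.items()})
    print('C',-np.array(p['R']).T@np.array(p['t']))
    for l in "rail caddy bracket basket salt_shaker jar_a mug tin spoon olive_oil food_tub rail_mid caddy_saddle bracket_saddle bracket_trough basket_bail".split():
        try:
            print(l,[(np.round(d['point']).tolist(),round(d['confidence'],2)) for d in r.search_frame(l,c)])
        except Exception as e: print(l,e)
E
```

```text
pics
{'clock': 0.0, 'joint_pos': array([ 1.58659635e+00,  3.85543618e-01,  6.62699325e-03, -5.44247775e-04,
       -1.19399939e+00, -2.58582922e-01]), 'qd': array([ 0.00042185, -0.00067758, -0.00201661, -0.00167879,  0.00105546,
        0.00089726]), 'tau': array([-1.80166619e-03, -3.92291522e+01,  1.88399148e+01,  4.18613032e+00,
       -4.56679700e-03,  4.53997373e-07]), 'ee_pos': array([150.12633684, 606.2562172 , 302.82296744]), 'tcp_rot': array([ 1.08447714e-03,  9.92628350e-01, -1.21193119e-01, -1.05605102e-04]), 'wrist_force': array([-0.05652851, -0.04174348, -0.13005155]), 'wrist_torque': array([-0.00894324,  0.04616757, -0.0526418 ]), 'grip_force': 0.0, 'gripper_width': 84.96558430621553}
side {'K': [[388.758, 0.0, 318.6627], [0.0, 388.758, 203.2613], [0.0, 0.0, 1.0]], 'R': [[0.6329, -0.7742, 0.0037], [-0.3572, -0.2963, -0.8858], [0.6869, 0.5593, -0.464]], 't': [-296.4788, 335.2472, 859.1484]}
C [-282.75270857 -610.76395368  696.73856094]
rail [([342.0, 226.0], 0.68)]
caddy [([336.0, 262.0], 0.84)]
bracket [([277.0, 241.0], 0.97), ([233.0, 220.0], 0.36)]
basket []
salt_shake
[... 907 characters left out ...]
[313.0, 194.0], 0.89), ([418.0, 165.0], 0.71)]
caddy [([347.0, 223.0], 0.57)]
bracket [([294.0, 231.0], 0.78), ([230.0, 227.0], 0.5)]
basket [([227.0, 225.0], 0.58)]
salt_shaker [([385.0, 241.0], 0.56), ([376.0, 209.0], 0.56), ([402.0, 233.0], 0.49), ([420.0, 167.0], 0.16)]
jar_a [([426.0, 223.0], 0.6)]
mug [([227.0, 200.0], 0.68)]
tin [([318.0, 191.0], 0.42)]
spoon []
olive_oil [([233.0, 169.0], 0.62)]
food_tub [([419.0, 168.0], 0.92)]
rail_mid [([312.0, 189.0], 0.71), ([426.0, 224.0], 0.7)]
caddy_saddle [([346.0, 222.0], 0.62)]
bracket_saddle [([293.0, 234.0], 0.65), ([229.0, 225.0], 0.26)]
bracket_trough [([293.0, 234.0], 0.81)]
basket_bail [([226.0, 229.0], 0.64), ([419.0, 166.0], 0.51)]
```

```bash
python3 - <<'E'
import cv2
a=cv2.imread("pics/side0.png")[140:350,165:485]; cv2.imwrite("pics/s1.png",cv2.resize(a,None,fx=2.5,fy=2.5,interpolation=cv2.INTER_CUBIC))
a=cv2.imread("pics/top0.png")[130:270,190:456]; cv2.imwrite("pics/t1.png",cv2.resize(a,None,fx=3,fy=3,interpolation=cv2.INTER_CUBIC))
E
```

```text
(no output)
```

View pics/s1.png

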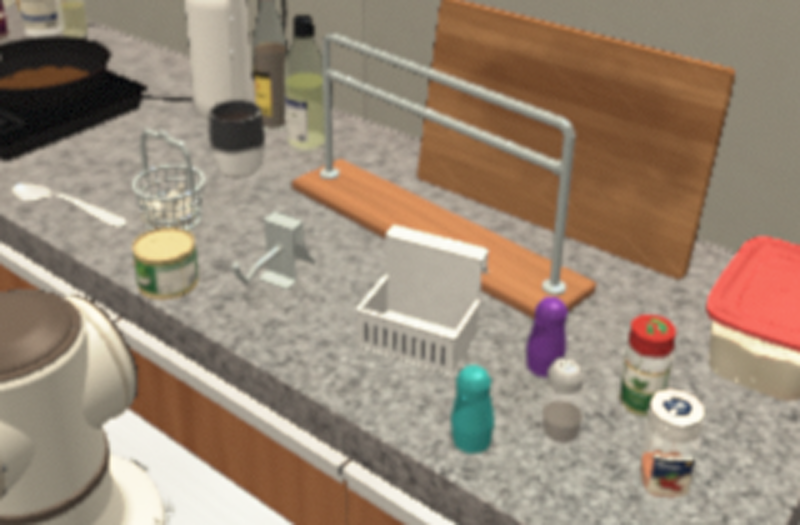

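View pics/t1.png

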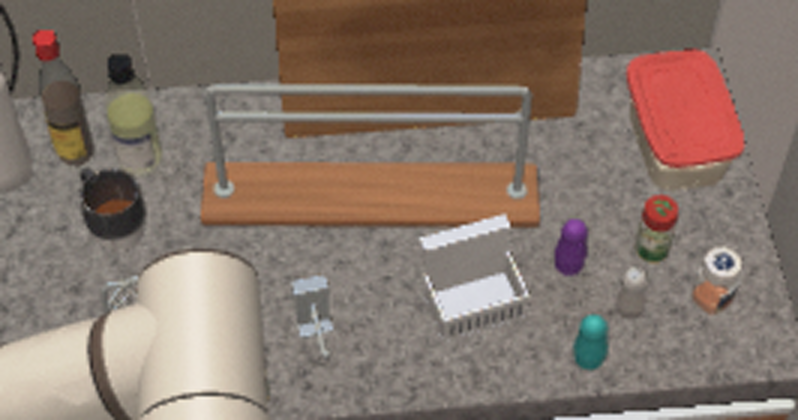

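```bash
cat >> h.py <<'E'
from scipy.optimize import least_squares, minimize
P={c:{k:np.array(v) for k,v in r.camera_params(c).items()} for c in("side","top")}
def proj(c,X):
    q=np.atleast_2d(X)@P[c]['R'].T+P[c]['t']; q=q@P[c]['K'].T; return q[:,:2]/q[:,2:]
def back(c,uv,z):
    d=P[c]['R'].T@np.linalg.solve(P[c]['K'],[uv[0],uv[1],1]); C=-P[c]['R'].T@P[c]['t']; return C+d*(z-C[2])/d[2]
def W(p,X,z=0):
    c,s=np.cos(p[2]),np.sin(p[2]); X=np.atleast_2d(X); return np.c_[p[0]+c*X[:,0]-s*X[:,1],p[1]+s*X[:,0]+c*X[:,1],X[:,2]+z]
def bar(z,c,p,r_=6):   # silhouette of a bar along local y
    C=-P[c]['R'].T@P[c]['t']; a=W(p,[[0,-185,z],[0,185,z]]); u=a[1]-a[0]; n=np.cross(u,C-a.mean(0)); n/=np.linalg.norm(n)
    return [(a[0]+s*r_*n,a[1]+s*r_*n) for s in(-1,1)]
def score(c,segs,g):
    t=0;n=0
    for a,b in segs:
        uv=proj(c,np.array([a,b])); L=int(np.linalg.norm(uv[1]-uv[0])*2)+2
        q=uv[0]+(uv[1]-uv[0])*np.linspace(.03,.97,L)[:,None]; d=uv[1]-uv[0]; nn=np.array([-d[1],d[0]])/np.linalg.norm(d)
        m=q.astype(np.float32)[None]; gx=cv2.remap(g[0],m[...,0],m[...,1],1)[0]; gy=cv2.remap(g[1],m[...,0],m[...,1],1)[0]
        t+=np.abs(gx*nn[0]+gy*nn[1]).sum(); n+=L
    return t,n
def grads(im,s):
    g=cv2.GaussianBlur(cv2.cvtColor(im,cv2.COLOR_BGR2GRAY).astype(np.float32),(0,0),s); return cv2.Sobel(g,-1,1,0)/8,cv2.Sobel(g,-1,0,1)/8
def fit(p0,segf,ims,sig=(2.,1.,.7),span=(15,.12)):
    p=np.array(p0,float)
    for k,s in enumerate(sig):
        G={c:grads(ims[c],s) for c in ims}
        def f(q):
            o=0
            for c in ims:
                t,n=score(c,segf(c,q),G[c]); o-=t/n
            return o
        d=np.array([span[0],span[0],span[1]])/2.5**k
        sim=np.array([p]+[p+d*v for v in([1,.2,.3],[-.5,1,-.5],[-.5,-1,1])])
        p=minimize(f,p,method='Nelder-Mead',options=dict(initial_simplex=sim,xatol=.02,fatol=1e-4)).x
    return p,f(p)
def seg(pairs): 
    A=np.array(pairs,float); return lambda c,p:[tuple(W(p,a)) for a in A]
CAD=seg([[(57,58,110),(57,-58,110)],[(35,58,110),(35,-58,110)],[(35,58,110),(35,58,52)],[(35,-58,110),(35,-58,52)],
 [(-38,58,52),(-38,-58,52)],[(-38,58,0),(-38,-58,0)],[(-38,58,52),(-38,58,0)],[(-38,-58,52),(-38,-58,0)],[(-38,58,52),(35,58,52)],[(-38,-58,52),(35,-58,52)]])
BRK=seg([[(-11,22,79),(-11,-22,79)],[(11,22,79),(11,-22,79)],[(-11,22,79),(-11,22,3)],[(-11,-22,79),(-11,-22,3)],[(-28,22,0),(-28,-22,0)],
 [(-11,-22,2),(-28,-22,2)],[(-11,22,2),(-28,22,2)],[(-11,0,44),(-58,0,44)],[(-58,0,44),(-78,0,34)],[(-78,0,34),(-95,0,66)]])
def RAIL(c,p):
    F=[(-50,230,20),(-50,-230,20),(50,-230,20),(50,230,20)]
    s=[tuple(W(p,[F[i],F[(i+1)%4]])) for i in range(4)]
    return bar(235,c,p)+bar(180,c,p)+s
def draw(im,c,segs,col):
    for a,b in segs:
        uv=proj(c,np.array([a,b])); cv2.line(im,*[tuple(int(round(v*64)) for v in q) for q in uv],col,1,cv2.LINE_AA,6)
def over(im,c,items,x0,y0,w,h,k,fn=None):
    b=cv2.resize(im[y0:y0+h,x0:x0+w],None,fx=k,fy=k,interpolation=cv2.INTER_CUBIC)
    for segs,col in items:
        for a,bb in segs:
            uv=(proj(c,np.array([a,bb]))-[x0,y0]+.5)*k-.5
            cv2.line(b,*[tuple(int(round(v*16)) for v in q) for q in uv],col,1,cv2.LINE_AA,4)
    return b
E
python3 - <<'E'
from h import *
ims={c:cv2.imread(f"pics/{c}0.png") for c in("side","top")}
T=lambda u,v:(u/3+190-.3,v/3+130-.3); S=lambda u,v:(u/2.5+165-.3,v/2.5+140-.3)
a,b=back('top',T(224,189),20),back('top',T(517,190),20); print('posts top',a,b)
a2,b2=back('side',S(329,174),20),back('side',S(554,288),20); print('posts side',a2,b2)
m=(a+b+a2+b2)/4; d=a-b; p0=[m[0],m[1],np.arctan2(-d[0],d[1])]
R=fit(p0,RAIL,ims); print('rail',p0,R)
l,q=back('top',T(421,240),110),back('top',T(507,219),110); l2,q2=back('side',S(390,230),110),back('side',S(486,250),110); print(l,q,l2,q2)
m=(l+q+l2+q2)/4; d=l-q; y=np.arctan2(-d[0],d[1]); p0=[m[0]-46*np.cos(y),m[1]-46*np.sin(y),y]
C=fit(p0,CAD,ims,span=(12,.1)); print('cad',p0,C)
l=back('top',T(311,285),79); l2=back('side',S(285,217),79); t=back('top',T(318,310),44); t2=back('top',T(321,340),34)
d=t-t2; y=np.arctan2(d[1],d[0]); print(l,l2,y); m=(l+l2)/2
B=fit([m[0],m[1],y],BRK,ims,span=(8,.1)); print('brk',B)
for c in ims:
    print(c,[ (n,fit(p[0],f,{c:ims[c]},sig=(.7,),span=(4,.04))[0].round(3)) for n,p,f in(('r',R,RAIL),('c',C,CAD),('b',B,BRK))])
it=lambda c:[(CAD(c,C[0]),(0,0,255)),(BRK(c,B[0]),(0,0,255)),(RAIL(c,R[0]),(255,0,255))]
top=np.hstack([over(ims['side'],'side',it('side'),245,205,133,100,3),over(ims['top'],'top',it('top'),260,190,133,100,3)])
bot=np.hstack([over(ims['side'],'side',it('side'),275,145,133,100,3),over(ims['top'],'top',it('top'),250,140,133,100,3)])
cv2.imwrite("pics/o1.png",np.vstack([top,bot]))
E
```

```text
posts top [631.12811613 235.49261012  20.        ] [ 591.96184782 -163.0249872    20.        ]
posts side [630.33019932 237.66574102  20.        ] [ 590.2771881  -162.01639101   20.        ]
rail [np.float64(610.9243378409486), np.float64(37.02924323335891), np.float64(-0.09796529148723365)] (array([ 6.13362474e+02,  3.49976363e+01, -1.08467472e-01]), np.float64(-32.30951956659372))
[462.40972121 -16.4883748  110.        ] [ 484.24866915 -128.97824539  110.        ] [454.08332325 -18.69676688 110.        ] [ 489.22376782 -126.66108641  110.        ]
cad [np.float64(427.33450093628574), np.float64(-81.47293901681975), np.float64(0.19175605624686487)] (array([ 4.25027149e+02, -8.62025280e+01,  2.29481850e-01]), np.float64(-38.0743383587057))
[428.00119713 126.22382334  79.        ] [434.23251747 130.97589036  79.        ] 0.023584244668841
brk (array([4.29390476e+02, 1.28064748e+02, 1.85621044e-01]), np.float64(-26.10881621228591))
side [('r', array([ 6.14778e+02,  3.62390e+01, -1.04000e-01])), ('c', array([ 4.24324e+02, -8.68340e+01,  2.50000e-01])), ('b', array([4.29034e+02, 1.28266e+02, 1.81000e-01]))]
top [('r', array([ 6.12646e+02,  3.17570e+01, -1.08000e-01])), ('c', array([ 4.25774e+02, -8.58410e+01,  2.29000e-01])), ('b', array([4.29764e+02, 1.27809e+02, 1.92000e-01]))]
```

View pics/o1.png

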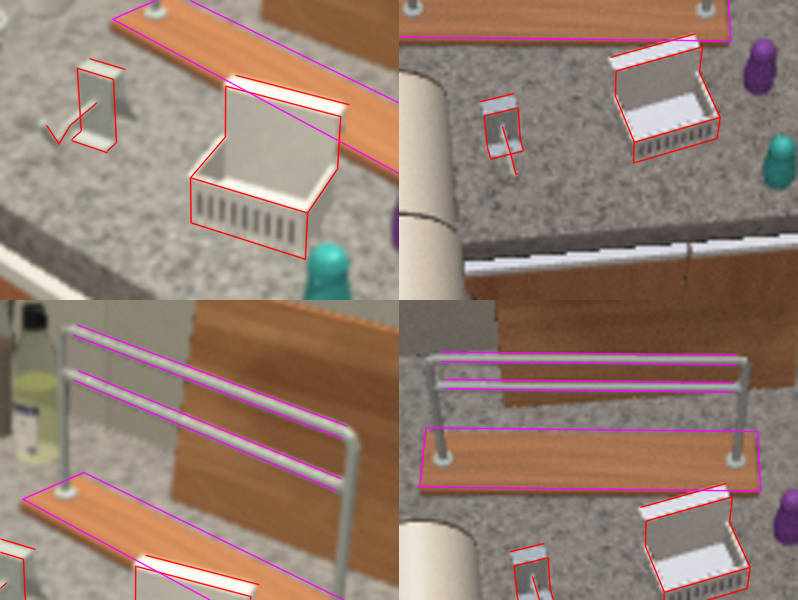

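```bash
cat >> h.py <<'E'
from scipy.spatial.transform import Rotation as Ro
def pose():
    s=r.sense(); q=s['tcp_rot']; return s,np.array(s['ee_pos']),Ro.from_quat([q[1],q[2],q[3],q[0]])
def go(tgt,yaw=None):
    s,p,R=pose(); M=R.as_matrix(); a=np.arctan2(M[1,0],M[0,0])
    print('t',round(s['clock'],2),'tcp',p.round(1),'yawx',round(np.degrees(a),2),'tilt',(M[:2,2]).round(4),'F',np.round(s['wrist_force'],1),'w',round(s['gripper_width'],1),'g',round(s['grip_force'],1))
    d=np.array(tgt)-p
    print(' units now-frame',(M.T@d/20).round(2))
    if yaw is not None:
        dy=(yaw-a+np.pi)%(2*np.pi)-np.pi; T=Ro.from_euler('z',dy)*Ro.from_matrix(M)
        print(' turn az total',round(-np.degrees(dy)/30,3),' units after turn',(T.as_matrix().T@d/20).round(2))
E
python3 - <<'E'
from h import *
ims={c:cv2.imread(f"pics/{c}0.png") for c in("side","top")}
BARS=lambda c,p:bar(235,c,p)+bar(180,c,p)
UP=lambda c,p:bar(235,c,p)
LO=lambda c,p:bar(180,c,p)
p0=[613.4,35,-.1]
for n,F in(('both',BARS),('up',UP),('lo',LO)):
  for I in(ims,{'side':ims['side']},{'top':ims['top']}):
    p=fit(p0,F,I,sig=(1.,.7),span=(4,.03))[0]; print(n,list(I),'x at y=35:',(p[0]+np.tan(-p[2])*(35-p[1])).round(2),p[2].round(4))
go([469.8,-75.7,300],np.radians(-77))
E
```

```text
both ['side', 'top'] x at y=35: 613.77 -0.1098
both ['side'] x at y=35: 615.15 -0.1084
both ['top'] x at y=35: 613.25 -0.1111
up ['side', 'top'] x at y=35: 613.96 -0.1088
up ['side'] x at y=35: 615.49 -0.1126
up ['top'] x at y=35: 613.53 -0.1125
lo ['side', 'top'] x at y=35: 613.36 -0.1074
lo ['side'] x at y=35: 614.99 -0.1063
lo ['top'] x at y=35: 611.81 -0.0947
t 1.7 tcp [150.2 606.7 303.9] yawx -13.91 tilt [-0. -0.] F [-0.8  0.4  0.2] w 85.4 g 0.0
 units now-frame [23.71 29.28  0.2 ]
 turn az total 2.103  units after turn [36.84 -7.89  0.19]
```

>>> {"op": "apply_moves", "data": {
  "motion": [0, 0, 0, 0.79, 0.976, 0, 0.2, 0, 0, 0, 0.79, 0.976, 0, 0.2, 0, 0, 0, 0.79, 0.976, 0, 0.2, 0, 0, 0, 0.79, 0.976, 0, 0.2, 0, 0, 0, 0.79, 0.976, 0, 0.2, 0, 0, 0, 0.79, 0.976, 0, 0.2, 0, 0, 0, 0.79, 0.976, 0, 0.2, 0, 0, 0, 0.79, 0.976, 0, 0.2, 0, 0, 0, 0.79, 0.976, 0, 0.2, 0, 0, 0, 0.79, 0.976, 0, 0.2, 0, 0, 0, 0.79, 0.976, 0, 0.2, 0, 0, 0, 0.79, 0.976, 0, 0.2, 0, 0, 0, 0.79, 0.976, 0, 0.2, 0, 0, 0, 0.79, 0.976, 0, 0.2, 0, 0, 0, 0.79, 0.976, 0, 0.2, 0, 0, 0, 0.79, 0.976, 0, 0.2, 0, 0, 0, 0.79, 0.976, 0, 0.2, 0, 0, 0, 0.79, 0.976, 0, 0.2, 0, 0, 0, 0.79, 0.976, 0, 0.2, 0, 0, 0, 0.79, 0.976, 0, 0.2]
}}

```text
clock: 3.37
ee_pos: [363.4, 150.6, 304.3]
tcp_rot: [-0.0, 0.993, -0.121, 0.0]
wrist_force: [-0.3, 0.6, 0.1]
gripper_width: 51.1
grip_force: 0.0
```

>>> {"op": "apply_moves", "data": {
  "motion": [0, 0, 0, 0.79, 0.976, 0, 0.2, 0, 0, 0, 0.79, 0.976, 0, 0.2, 0, 0, 0, 0.79, 0.976, 0, 0.2, 0, 0, 0, 0.79, 0.976, 0, 0.2, 0, 0, 0, 0.79, 0.976, 0, 0.2, 0, 0, 0, 0.79, 0.976, 0, 0.2, 0, 0, 0, 0.79, 0.976, 0, 0.2, 0, 0, 0, 0.79, 0.976, 0, 0.2, 0, 0, 0, 0.79, 0.976, 0, 0.2, 0, 0, 0, 0.79, 0.976, 0, 0.2, 0, 0, 0.234, 0, 0, 0, 0.2, 0, 0, 0.234, 0, 0, 0, 0.2, 0, 0, 0.234, 0, 0, 0, 0.2, 0, 0, 0.234, 0, 0, 0, 0.2, 0, 0, 0.234, 0, 0, 0, 0.2, 0, 0, 0.234, 0, 0, 0, 0.2, 0, 0, 0.234, 0, 0, 0, 0.2, 0, 0, 0.234, 0, 0, 0, 0.2, 0, 0, 0.234, 0, 0, 0, 0.2, 0, 0, 0, 0, 0, 0, 0.2]
}}

```text
clock: 5.03
ee_pos: [469.5, -75.7, 304.1]
tcp_rot: [-0.0, 0.781, -0.624, 0.0]
wrist_force: [-0.9, -0.3, -0.2]
gripper_width: 51.3
grip_force: 0.0
```

```bash
python3 - <<'E'
from h import *
go([469.8,-75.7,162],np.radians(-76.85))
for c in("side","top"):
    im=r.camera(c); cv2.imwrite(f"pics/{c}1.png",im[:,:,::-1])
ims={c:cv2.imread(f"pics/{c}1.png") for c in("side","top")}
# scale to a tile: basket, salt
a=cv2.resize(ims['side'][180:255,205:305],None,fx=4,fy=4,interpolation=2); b=cv2.resize(ims['top'][195:270,180:280],None,fx=4,fy=4,interpolation=2)
c=cv2.resize(ims['side'][250:325,345:445],None,fx=4,fy=4,interpolation=2); d=cv2.resize(ims['top'][180:255,355:455],None,fx=4,fy=4,interpolation=2)
cv2.imwrite("pics/m2.png",np.vstack([np.hstack([a,b]),np.hstack([c,d])]))
for c in ims:
  for l in('basket','basket_bail','salt_shaker'): print(c,l,[(np.round(d['point']).tolist(),round(d['confidence'],2)) for d in r.search_frame(l,c)])
E
```

```text
t 5.03 tcp [469.5 -75.7 304.1] yawx -77.21 tilt [0.0003 0.    ] F [-0.9 -0.3 -0.2] w 51.3 g 0.0
 units now-frame [ 0.   -0.01  7.1 ]
 turn az total -0.012  units after turn [ 0.   -0.01  7.1 ]
side basket [([234.0, 219.0], 0.75)]
side basket_bail [([236.0, 220.0], 0.64)]
side salt_shaker [([389.0, 302.0], 0.88), ([353.0, 305.0], 0.78), ([383.0, 271.0], 0.59)]
top basket [([239.0, 235.0], 0.71)]
top basket_bail [([242.0, 236.0], 0.91), ([277.0, 185.0], 0.54)]
top salt_shaker [([402.0, 230.0], 0.73), ([381.0, 209.0], 0.72), ([386.0, 243.0], 0.7), ([348.0, 231.0], 0.47)]
```

View pics/m2.png

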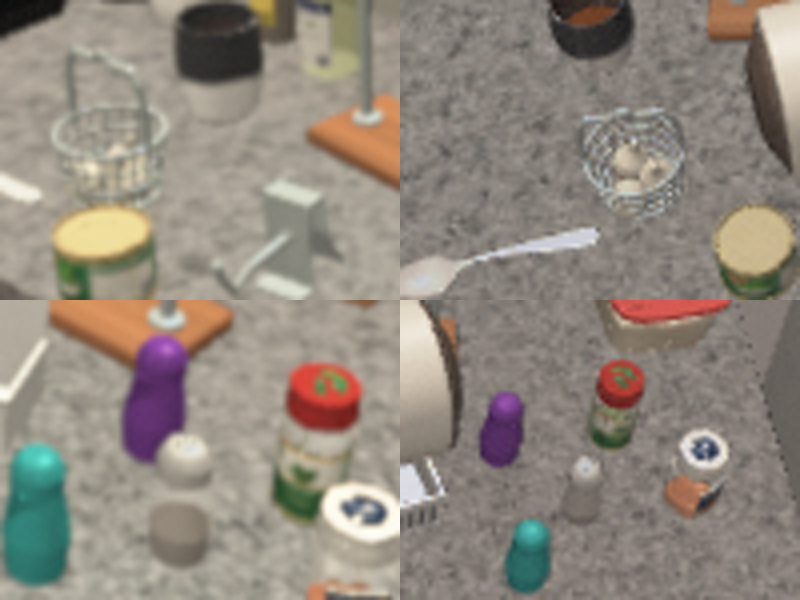

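>>> {"op": "apply_moves", "data": {
  "motion": [0, 0, 0, 0, 0, 1, 0.2, 0, 0, 0, 0, 0, 1, 0.2, 0, 0, 0, 0, 0, 1, 0.2, 0, 0, 0, 0, 0, 1, 0.2, 0, 0, 0, 0, 0, 1, 0.2, 0, 0, 0, 0, 0, 1, 0.2, 0, 0, 0, 0, 0, 0.6, 0.2, 0, 0, 0, 0, 0, 0.5, 0.2, 0, 0, 0, 0, 0, 0, 0.2, 0, 0, 0, 0, 0, 0, -1, 0, 0, 0, 0, 0, 0, -1, 0, 0, 0, 0, 0, 0, -1, 0, 0, 0, 0, 0, 0, -1, 0, 0, 0, 0, 0, 0, -1, 0, 0, 0, 0, 0, 0, -1]
}}

```text
clock: 6.68
ee_pos: [470.3, -75.7, 162.9]
tcp_rot: [-0.001, 0.782, -0.623, 0.001]
wrist_force: [-0.3, 0.0, 4.3]
gripper_width: 20.7
grip_force: 61.4
```

```bash
python3 - <<'E'
from h import *
S=lambda u,v,x0,y0:(x0+u/4-.4,y0+v/4-.4)
for n,c,uv,z in[('bailL','side',S(76,54,205,180),126),('bailR','side',S(132,68,205,180),126),('kink','side',S(104,58,205,180),132),
 ('bailL','top',S(189,118,180,195),126),('bailR','top',S(263,113,180,195),126),
 ('dome','side',S(185,134,345,250),90),('base','side',S(180,262,345,250),0),('dome','top',S(187,157,355,180),90),('base','top',S(181,222,355,180),0)]:
    print(n,c,back(c,uv,z).round(1))
R=np.array([613.8,35.5,-.109])
sad=W(R,[0,100,235])[0]; print('hang',sad)
go([sad[0],sad[1],162+134+60],R[2]-np.pi/2)
E
```

```text
bailL side [416.8 366.4 126. ]
bailR side [429.4 310.6 126. ]
kink side [419.3 332.6 132. ]
bailL top [423.7 369.9 126. ]
bailR top [422.8 301.9 126. ]
dome side [ 404.7 -277.2   90. ]
base side [ 396.  -287.9    0. ]
dome top [ 409.1 -282.6   90. ]
base top [ 391.3 -285.1    0. ]
hang [624.678429   134.90653793 235.        ]
t 6.68 tcp [470.3 -75.7 162.9] yawx -77.06 tilt [0.0024 0.    ] F [-0.3  0.   4.3] w 20.7 g 61.4
 units now-frame [-8.53 -9.9  -9.64]
 turn az total 0.639  units after turn [-11.3   -6.55  -9.65]
```

>>> {"op": "apply_moves", "data": {
  "motion": [0, 0, 0, 0, 0, -0.5, -1, 0, 0, 0, 0, 0, -1, -1, 0, 0, 0, 0, 0, -1, -1, 0, 0, 0, 0, 0, -1, -1, 0, 0, 0, 0, 0, -1, -1, 0, 0, 0, 0, 0, -1, -1, 0, 0, 0, 0, 0, -1, -1, 0, 0, 0, 0, 0, -1, -1, 0, 0, 0, 0, 0, -1, -1, 0, 0, 0, 0, 0, -1, -1, 0, 0, 0.213, 0, 0, -0.3, -1, 0, 0, 0.213, 0, 0, 0, -1, 0, 0, 0.213, 0, 0, 0, -1, 0, 0, 0, -0.5, -0.29, 0, -1, 0, 0, 0, -1, -0.58, 0, -1, 0, 0, 0, -1, -0.58, 0, -1, 0, 0, 0, -1, -0.58, 0, -1, 0, 0, 0, -1, -0.58, 0, -1, 0, 0, 0, 0, 0, 0, -1]
}}

```text
clock: 8.27
ee_pos: [533.3, 11.3, 356.1]
tcp_rot: [0.0, -0.669, 0.743, 0.001]
wrist_force: [0.3, 0.1, -4.0]
gripper_width: 20.6
grip_force: 60.4
```

```bash
python3 - <<'E'
from h import *
R=np.array([613.8,35.5,-.109])
sad=W(R,[0,100,235])[0]
go([sad[0]-1,sad[1],357],R[2]-np.pi/2)
E
```

```text
t 8.27 tcp [533.3  11.3 356.1] yawx -96.0 tilt [-0.0008  0.0011] F [ 0.3  0.1 -4. ] w 20.6 g 60.4
 units now-frame [-6.62 -3.85 -0.04]
 turn az total 0.008  units after turn [-6.64 -3.82 -0.04]
```

>>> {"op": "apply_moves", "data": {
  "motion": [0, 0, 0, -1, -0.58, 0, -1, 0, 0, 0, -1, -0.58, 0, -1, 0, 0, 0, -1, -0.58, 0, -1, 0, 0, 0, -1, -0.58, 0, -1, 0, 0, 0, -1, -0.58, 0, -1, 0, 0, 0, -1, -0.58, 0, -1, 0, 0, 0.008, -0.64, -0.35, 0, -1, 0, 0, 0, 0, 0, 0, -1, 0, 0, 0, 0, 0, 0, -1]
}}

```text
clock: 9.02
ee_pos: [621.6, 132.3, 356.0]
tcp_rot: [-0.001, -0.667, 0.745, 0.001]
wrist_force: [-0.6, -0.1, -3.7]
gripper_width: 20.8
grip_force: 60.4
```

```bash
python3 - <<'E'
from h import *
R=np.array([613.8,35.5,-.109])
sad=W(R,[0,100,235])[0]
go([sad[0]-1,sad[1],297],R[2]-np.pi/2)
ims={c:r.camera(c)[:,:,::-1].copy() for c in("side","top")}
for c in ims: cv2.imwrite(f"pics/{c}2.png",ims[c])
s,p,Q=pose(); y=R[2]; z=p[2]-162.9
q=[p[0]-46*np.cos(y),p[1]-46*np.sin(y),y]
up=lambda F:(lambda c,pp:[(a+[0,0,z],b+[0,0,z]) for a,b in F(c,pp)])
f=fit(q,up(CAD),ims,sig=(1.,.7),span=(4,.04))[0]; print('expected',np.round(q,2),'seen',f.round(2))
fs=[fit(q,up(CAD),{c:ims[c]},sig=(1.,.7),span=(4,.04))[0].round(2) for c in ims]; print(fs)
it=lambda c:[(up(CAD)(c,f),(0,0,255)),(bar(235,c,R),(255,0,255))]
cv2.imwrite("pics/o2.png",np.hstack([over(ims['side'],'side',it('side'),245,135,133,150,3),over(ims['top'],'top',it('top'),220,100,133,150,3)]))
E
```

```text
t 9.02 tcp [621.6 132.3 356. ] yawx -96.39 tilt [-0.0032 -0.0009] F [-0.6 -0.1 -3.7] w 20.8 g 60.4
 units now-frame [-0.14 -0.1   2.95]
 turn az total -0.005  units after turn [-0.14 -0.1   2.95]
expected [ 5.7566e+02  1.3627e+02 -1.1000e-01] seen [ 5.7006e+02  1.3584e+02 -1.0000e-01]
[array([ 5.6987e+02,  1.3589e+02, -1.0000e-01]), array([5.5718e+02, 1.1250e+02, 4.2000e-01])]
```

View pics/o2.png

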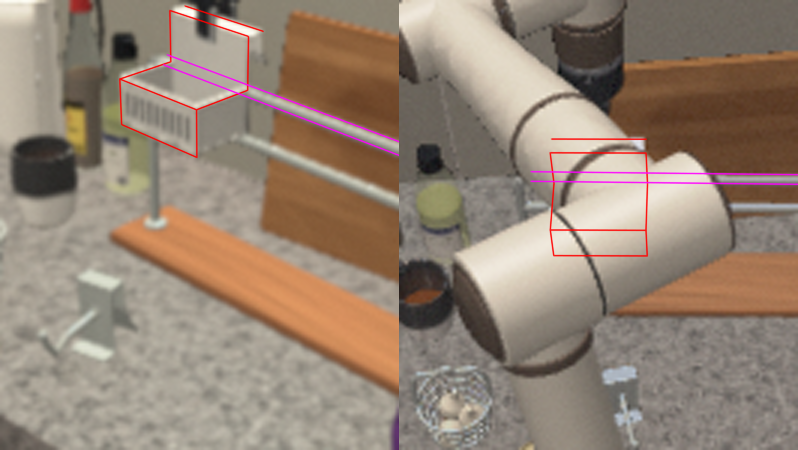

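>>> {"op": "apply_moves", "data": {
  "motion": [0, 0, 0, -0.1, -0.1, 0.4, -1, 0, 0, 0, 0, 0, 0.5, -1, 0, 0, 0, 0, 0, 0.4, -1, 0, 0, 0, 0, 0, 0.25, -1, 0, 0, 0, 0, 0, 0.25, -1, 0, 0, 0, 0, 0, 0, -1]
}}

```text
clock: 9.62
ee_pos: [622.8, 133.1, 320.3]
tcp_rot: [-0.002, -0.666, 0.746, 0.001]
wrist_force: [-5.1, 0.9, -4.4]
gripper_width: 20.8
grip_force: 60.5
```

```bash
cat >> h.py <<'E'
def fit5(q,F,im,c,pivot,z,yaw):  # x, z, pitch offsets about pivot, single view
    G=grads(im,.8)
    def segs(v):
        Rm=Ro.from_euler('y',v[2]); o=[]
        for a,b in F(c,[q[0],q[1],yaw]):
            M=Ro.from_euler('z',yaw)*Rm*Ro.from_euler('z',-yaw); h=np.array([np.cos(yaw),np.sin(yaw),0])*v[0]-np.array([np.sin(yaw),-np.cos(yaw),0])*v[3]+[0,0,v[1]]
            o.append(tuple(M.apply(np.array([a,b])+[0,0,z]-pivot)+pivot+h))
        return o
    f=lambda v:-np.divide(*score(c,segs(v),G))
    best=min((minimize(f,[x0,0,t0,0],method='Nelder-Mead',options=dict(initial_simplex=[[x0,0,t0,0],[x0+3,0,t0,0],[x0,3,t0,0],[x0,0,t0+.05,0],[x0,0,t0,3]])) for x0 in(-4,0,3) for t0 in(-.08,0,.08)),key=lambda m:m.fun)
    return best.x,best.fun,f([0,0,0,0])
E
python3 - <<'E'
from h import *
R=np.array([613.8,35.5,-.109])
sad=W(R,[0,100,235])[0]
go([sad[0]-1,sad[1],297],R[2]-np.pi/2)
im=cv2.imread("pics/side2.png"); y=R[2]; p=np.array([621.6,132.3,356.]); q=[p[0]-46*np.cos(y),p[1]-46*np.sin(y),y]
print(fit5(q,CAD,im,'side',np.array([p[0],p[1],p[2]-60]),p[2]-162.9,y))
im=r.camera("side")[:,:,::-1].copy(); cv2.imwrite("pics/side3.png",im)
s,p,Q=pose(); q=[p[0]-46*np.cos(y),p[1]-46*np.sin(y),y]
print(fit5(q,CAD,im,'side',np.array([p[0],p[1],p[2]-60]),p[2]-162.9,y))
E
```

```text
t 9.62 tcp [622.8 133.1 320.3] yawx -96.5 tilt [-0.0043 -0.0008] F [-5.1  0.9 -4.4] w 20.8 g 60.5
 units now-frame [-0.1  -0.04  1.16]
 turn az total -0.008  units after turn [-0.1  -0.04  1.16]
(array([-2.55878177, -0.09831871, -0.02862868,  2.21449358]), np.float64(-15.337042329031092), np.float64(-13.595707237219456))
(array([-5.40475503,  1.16820531, -0.03585852,  0.23412318]), np.float64(-14.654853452948593), np.float64(-12.458934175880579))
```

>>> {"op": "apply_moves", "data": {
  "motion": [0, 0, 0, 0, 0.06, 0.2, -1, 0, 0, 0, 0, 0, 0.25, -1, 0, 0, 0, 0, 0, 0.2, -1, 0, 0, 0, 0, 0, 0.2, -1, 0, 0, 0, 0, 0, 0.15, -1, 0, 0, 0, 0, 0, 0, -1]
}}

```text
clock: 10.17
ee_pos: [622.5, 133.5, 301.0]
tcp_rot: [-0.001, -0.666, 0.746, 0.0]
wrist_force: [-4.8, 1.9, -3.0]
gripper_width: 20.4
grip_force: 60.5
```

>>> {"op": "apply_moves", "data": {
  "motion": [0, 0, 0, 0, 0, 0.1, -1, 0, 0, 0, 0, 0, 0.1, -1, 0, 0, 0, 0, 0, 0.1, -1, 0, 0, 0, 0, 0, 0, -1]
}}

```text
clock: 10.5
ee_pos: [622.5, 133.5, 297.0]
tcp_rot: [-0.0, -0.666, 0.746, -0.0]
wrist_force: [-6.8, 1.9, 2.1]
gripper_width: 20.5
grip_force: 61.2
```

>>> {"op": "apply_moves", "data": {
  "motion": [0, 0, 0, 0, 0, 0.05, -1, 0, 0, 0, 0, 0, 0, -0.3, 0, 0, 0, 0, 0, 0, 0.0, 0, 0, 0, 0, 0, 0, 0.1, 0, 0, 0, 0, 0, 0, 0.1, 0, 0, 0, 0, 0, -0.3, 0.1, 0, 0, 0, 0, 0, -0.7, 0.1, 0, 0, 0, 0, 0, -1, 0.1, 0, 0, 0, 0, 0, -1, 0.1, 0, 0, 0, 0, 0, -1, 0.1]
}}

```text
clock: 11.33
ee_pos: [623.2, 133.5, 376.4]
tcp_rot: [0.0, -0.666, 0.746, -0.0]
wrist_force: [0.4, 0.4, 0.5]
gripper_width: 47.0
grip_force: 0.0
```

```bash
python3 - <<'E'
from h import *
R=np.array([613.8,35.5,-.109]); y=R[2]
im=r.camera("side")[:,:,::-1].copy(); cv2.imwrite("pics/side4.png",im)
s=W(R,[0,100,0])[0]; q=[s[0]-46*np.cos(y),s[1]-46*np.sin(y),y]
v=fit5(q,CAD,im,'side',np.array([s[0],s[1],235]),134,y); print(v)
print(r.sense()['joint_pos'].round(2))
B=[429.4,128.1,.186]
go([B[0],B[1],300],B[2]-np.pi/2)
cv2.imwrite("pics/o3.png",over(im,'side',[],235,130,160,120,4))
E
```

```text
(array([-4.20400308, -2.69996248, -0.10720156,  2.90657743]), np.float64(-16.91648981307718), np.float64(-10.89271334096432))
[ 0.46  0.37  0.17  0.   -1.37 -0.58]
t 11.38 tcp [624.5 133.5 381.6] yawx -96.48 tilt [0.0101 0.0016] F [ 0.4 -0.3  3.8] w 47.1 g 0.0
 units now-frame [1.38 9.7  3.98]
 turn az total -0.571  units after turn [-1.53  9.68  3.99]
```

View pics/o3.png

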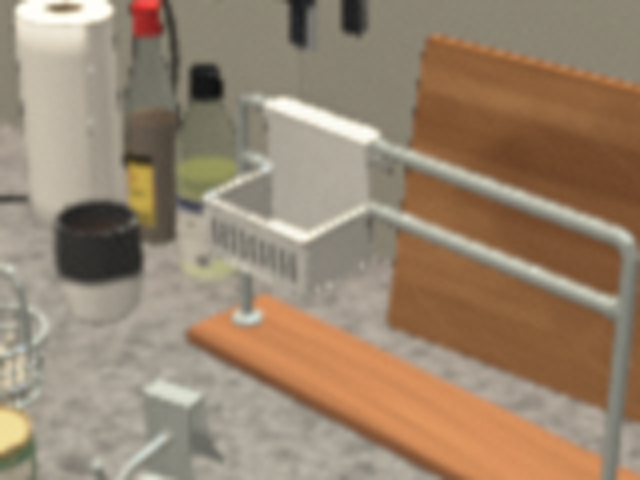

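>>> {"op": "apply_moves", "data": {
  "motion": [0, 0, -0.19, 0, 0, 0, 0.1, 0, 0, -0.19, 0, 0, 0, 0.1, 0, 0, -0.19, 0, 0, 0, 0.1, 0, 0, 0, -0.15, 0.97, 0, 0.1, 0, 0, 0, -0.15, 0.97, 0, 0.1, 0, 0, 0, -0.15, 0.97, 0.4, 0.1, 0, 0, 0, -0.15, 0.97, 0.5, 0.1, 0, 0, 0, -0.15, 0.97, 0.5, 0.1, 0, 0, 0, -0.15, 0.97, 0.5, 0.1, 0, 0, 0, -0.15, 0.97, 0.5, 0.1, 0, 0, 0, -0.15, 0.97, 0.5, 0.1, 0, 0, 0, -0.15, 0.97, 0.5, 0.1, 0, 0, 0, -0.15, 0.95, 0.5, 0.1, 0, 0, 0, 0, 0, 0, 0.1, 0, 0, 0, 0, 0, 0, 0.1]
}}

```text
clock: 12.63
ee_pos: [426.8, 127.4, 297.4]
tcp_rot: [-0.0, 0.77, -0.638, 0.0]
wrist_force: [0.3, 0.2, 0.2]
gripper_width: 47.1
grip_force: 0.0
```

```bash
python3 - <<'E'
from h import *
B=[429.4,128.1,.186]
go([B[0],B[1],129],B[2]-np.pi/2)
E
```

```text
t 12.63 tcp [426.8 127.4 297.4] yawx -79.34 tilt [0.0012 0.0002] F [0.3 0.2 0.2] w 47.1 g 0.0
 units now-frame [-0.01 -0.13  8.42]
 turn az total 0.0  units after turn [-0.01 -0.13  8.42]
```

>>> {"op": "apply_moves", "data": {
  "motion": [0, 0, 0, 0, -0.13, 1, 0.1, 0, 0, 0, 0, 0, 1, 0.1, 0, 0, 0, 0, 0, 1, 0.1, 0, 0, 0, 0, 0, 1, 0.1, 0, 0, 0, 0, 0, 1, 0.1, 0, 0, 0, 0, 0, 1, 0.1, 0, 0, 0, 0, 0, 1, 0.1, 0, 0, 0, 0, 0, 0.8, 0.1, 0, 0, 0, 0, 0, 0.6, 0.1, 0, 0, 0, 0, 0, 0, 0.1, 0, 0, 0, 0, 0, 0, -0.3, 0, 0, 0, 0, 0, 0, -1, 0, 0, 0, 0, 0, 0, -1, 0, 0, 0, 0, 0, 0, -1, 0, 0, 0, 0, 0, 0, -1]
}}

```text
clock: 13.88
ee_pos: [430.5, 128.5, 129.9]
tcp_rot: [-0.002, 0.77, -0.639, 0.001]
wrist_force: [0.5, 0.6, 2.3]
gripper_width: 20.6
grip_force: 59.5
```

```bash
python3 - <<'E'
from h import *
R=np.array([613.8,35.5,-.109])
sad=W(R,[0,-100,235])[0]; print(sad)
go([sad[0]-1,sad[1],385],R[2]-np.pi/2)
E
```

```text
[602.921571   -63.90653793 235.        ]
t 13.88 tcp [430.5 128.5 129.9] yawx -79.38 tilt [0.0028 0.0018] F [0.5 0.6 2.3] w 20.6 g 59.5
 units now-frame [ 11.02  -6.69 -12.75]
 turn az total 0.562  units after turn [  8.62  -9.61 -12.73]
```

>>> {"op": "apply_moves", "data": {
  "motion": [0, 0, 0, 0, 0, -0.5, -1, 0, 0, 0, 0, 0, -1, -1, 0, 0, 0, 0, 0, -1, -1, 0, 0, 0, 0, 0, -1, -1, 0, 0, 0, 0, 0, -1, -1, 0, 0, 0, 0, 0, -1, -1, 0, 0, 0, 0, 0, -1, -1, 0, 0, 0, 0, 0, -1, -1, 0, 0, 0, 0, 0, -1, -1, 0, 0, 0, 0, 0, -1, -1, 0, 0, 0, 0, 0, -1, -1, 0, 0, 0, 0, 0, -1, -1, 0, 0, 0, 0, 0, -1, -1, 0, 0, 0.187, 0, 0, -0.4, -1, 0, 0, 0.187, 0, 0, 0, -1, 0, 0, 0.187, 0, 0, 0, -1, 0, 0, 0, 0.4, -0.45, 0, -1, 0, 0, 0, 0.8, -0.9, 0, -1, 0, 0, 0, 0.8, -0.9, 0, -1, 0, 0, 0, 0.8, -0.9, 0, -1]
}}

```text
clock: 15.55
ee_pos: [486.0, 64.7, 386.8]
tcp_rot: [-0.0, -0.668, 0.744, 0.0]
wrist_force: [0.6, 0.6, -1.5]
gripper_width: 20.8
grip_force: 59.2
```

```bash
python3 - <<'E'
from h import *
R=np.array([613.8,35.5,-.109])
sad=W(R,[0,-100,235])[0]
go([sad[0]-1,sad[1],386],R[2]-np.pi/2)
E
```

```text
t 15.55 tcp [486.   64.7 386.8] yawx -96.18 tilt [-0.0007  0.0004] F [ 0.6  0.6 -1.5] w 20.8 g 59.2
 units now-frame [ 5.77 -6.45  0.03]
 turn az total 0.002  units after turn [ 5.76 -6.46  0.03]
```

>>> {"op": "apply_moves", "data": {
  "motion": [0, 0, 0, 0.8, -0.9, 0, -1, 0, 0, 0, 0.8, -0.9, 0, -1, 0, 0, 0, 0.8, -0.9, 0, -1, 0, 0, 0, 0.8, -0.9, 0, -1, 0, 0, 0, 0.8, -0.9, 0, -1, 0, 0, 0, 0.8, -0.9, 0, -1, 0, 0, 0, 0.6, -0.6, 0, -1, 0, 0, 0, 0, 0, 0, -1, 0, 0, 0, 0, 0, 0, -1]
}}

```text
clock: 16.3
ee_pos: [593.5, -55.5, 385.9]
tcp_rot: [-0.001, -0.667, 0.745, 0.001]
wrist_force: [0.5, -0.2, -2.4]
gripper_width: 20.8
grip_force: 59.2
```

```bash
python3 - <<'E'
from h import *
R=np.array([613.8,35.5,-.109]);y=R[2]
sad=W(R,[0,-100,235])[0]
go([sad[0]-1,sad[1],296],R[2]-np.pi/2)
im=r.camera("side")[:,:,::-1].copy(); cv2.imwrite("pics/side5.png",im)
s,p,Q=pose(); 
print(fit5([p[0],p[1],y],BRK,im,'side',p-[0,0,60],p[2]-129.9,y))
E
```

```text
t 16.3 tcp [593.5 -55.5 385.9] yawx -96.33 tilt [-0.0023  0.0004] F [ 0.5 -0.2 -2.4] w 20.8 g 59.2
 units now-frame [ 0.37 -0.47  4.49]
 turn az total -0.003  units after turn [ 0.37 -0.47  4.49]
(array([ 5.01642294, -3.7377172 ,  0.03027294,  0.91785314]), np.float64(-14.049603471234828), np.float64(-12.611591771888415))
```

>>> {"op": "apply_moves", "data": {
  "motion": [0, 0, 0, 0.37, -0.42, 0, -1, 0, 0, 0, 0, 0, 0.3, -1, 0, 0, 0, 0, 0, 0.5, -1, 0, 0, 0, 0, 0, 0.5, -1, 0, 0, 0, 0, 0, 0.4, -1, 0, 0, 0, 0, 0, 0.3, -1, 0, 0, 0, 0, 0, 0, -1]
}}

```text
clock: 16.93
ee_pos: [600.5, -62.9, 344.6]
tcp_rot: [-0.001, -0.668, 0.744, 0.001]
wrist_force: [-0.5, -0.0, -0.9]
gripper_width: 20.8
grip_force: 59.2
```

>>> {"op": "apply_moves", "data": {
  "motion": [0, 0, 0, 0, 0, 0.3, -1, 0, 0, 0, 0, 0, 0.3, -1, 0, 0, 0, 0, 0, 0.3, -1, 0, 0, 0, 0, 0, 0.3, -1, 0, 0, 0, 0, 0, 0.3, -1, 0, 0, 0, 0, 0, 0.2, -1, 0, 0, 0, 0, 0, 0.2, -1, 0, 0, 0, 0, 0, 0, -1]
}}

```text
clock: 17.6
ee_pos: [601.1, -63.2, 307.7]
tcp_rot: [-0.001, -0.668, 0.745, 0.001]
wrist_force: [0.4, -0.3, -1.9]
gripper_width: 21.0
grip_force: 59.2
```

>>> {"op": "apply_moves", "data": {
  "motion": [0, 0, 0, 0, 0, 0.2, -1, 0, 0, 0, 0, 0, 0.2, -1, 0, 0, 0, 0, 0, 0.15, -1, 0, 0, 0, 0, 0, 0.1, -1, 0, 0, 0, 0, 0, 0.05, -1, 0, 0, 0, 0, 0, 0, -1]
}}

```text
clock: 18.1
ee_pos: [601.3, -63.2, 295.3]
tcp_rot: [0.0, -0.668, 0.744, -0.0]
wrist_force: [-0.1, -0.1, 0.0]
gripper_width: 20.9
grip_force: 59.4
```

>>> {"op": "apply_moves", "data": {
  "motion": [0, 0, 0, 0, 0, 0.08, -1, 0, 0, 0, 0, 0, 0, -1, 0, 0, 0, 0, 0, 0, -0.35, 0, 0, 0, 0, 0, 0, -0.2, 0, 0, 0, 0, 0, 0, 0, 0, 0, 0, 0, 0, 0, 0.1, 0, 0, 0, 0, 0, -0.3, 0.1, 0, 0, 0, 0, 0, -0.7, 0.1, 0, 0, 0, 0, 0, -1, 0.1, 0, 0, 0, 0, 0, -1, 0.1, 0, 0, 0, 0, 0, -1, 0.1]
}}

```text
clock: 19.02
ee_pos: [601.3, -63.3, 374.5]
tcp_rot: [-0.0, -0.668, 0.744, -0.0]
wrist_force: [-0.1, 0.9, 0.9]
gripper_width: 46.6
grip_force: 0.0
```

```bash
python3 - <<'E'
from h import *
R=np.array([613.8,35.5,-.109]);y=R[2]
ims={c:r.camera(c)[:,:,::-1].copy() for c in("side","top")}
for c in ims: cv2.imwrite(f"pics/{c}6.png",ims[c])
s=W(R,[0,-99,235])[0]
v=fit5([s[0],s[1],y],BRK,ims['side'],'side',s,165,y); print(v)
t=np.array([-75,0,44-70.]); t=Ro.from_euler('y',v[0][2]).apply(t); print('trough rel',t, 'world',W(R,[t[0]+v[0][0],-99+v[0][3],235+t[2]+v[0][1]]))
a=over(ims['side'],'side',[],290,170,100,75,4); b=over(ims['top'],'top',[],290,150,100,75,4)
c=over(ims['side'],'side',[],210,185,100,75,4); d=over(ims['top'],'top',[],190,200,100,75,4)
cv2.imwrite("pics/m3.png",np.vstack([np.hstack([a,b]),np.hstack([c,d])]))
go([422,336,330],0)
E
```

```text
(array([ 2.5549305 , -3.36434573, -0.07399404,  3.88431299]), np.float64(-17.82993478692671), np.float64(-14.853365627233183))
trough rel [-72.87268669   0.         -31.47334642] world [[533.55246055 -51.4017443  200.16230785]]
t 19.12 tcp [602.5 -63.5 377.9] yawx -96.21 tilt [ 0.0085 -0.0004] F [-0.   0.4 -0. ] w 47.1 g 0.0
 units now-frame [-18.88  11.15   2.31]
 turn az total -3.207  units after turn [ -9.03 -19.95   2.57]
```

View pics/m3.png

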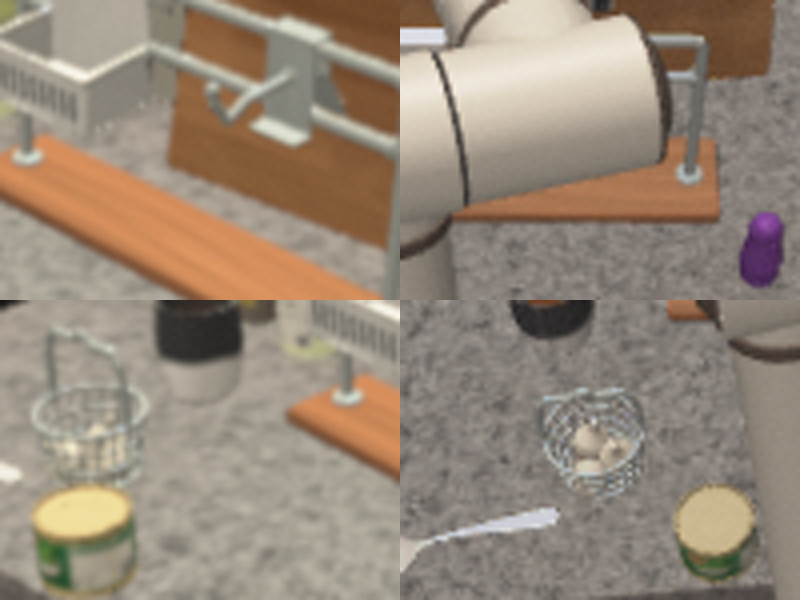

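```bash
cat >> h.py <<'E'
def BSK(c,p,z=0):
    C=-P[c]['R'].T@P[c]['t']; o=[]
    pl=W(p,[[0,-46,66],[0,-46,112],[0,-34,126],[0,-7,126],[0,0,132],[0,7,126],[0,34,126],[0,46,112],[0,46,66]],z)
    for a,b in zip(pl[:-1],pl[1:]):
        n=np.cross(b-a,C-a); n/=np.linalg.norm(n); o+=[(a+4*n,b+4*n),(a-4*n,b-4*n)]
    t=np.linspace(0,2*np.pi,25); ring=W(p,np.c_[49*np.cos(t),49*np.sin(t),58+0*t],z)
    return o+list(zip(ring[:-1],ring[1:]))
E
python3 - <<'E'
from h import *
ims={c:cv2.imread(f"pics/{c}6.png") for c in("side","top")}
best=[]
for I in(ims,{'side':ims['side']},{'top':ims['top']}):
  res=[fit([421,336,y],BSK,I,sig=(1.2,.8),span=(8,.15)) for y in(-.2,-.05,.1,.25)]
  res.sort(key=lambda t:t[1]); print(list(I),[(np.round(a,2).tolist(),round(float(b),2)) for a,b in res[:3]]); best.append(res[0][0])
f=best[0]
cv2.imwrite("pics/m4.png",np.hstack([over(ims[c],c,[(BSK(c,f),(0,0,255))],x,y,66,75,6) for c,x,y in(('side',205,180),('top',315-95,205))]))
E
```

```text
['side', 'top'] [([424.47, 340.48, 0.04], -14.66), ([425.26, 339.37, 0.09], -14.5), ([422.11, 340.24, 0.22], -13.4)]
['side'] [([424.4, 342.3, 0.03], -7.15), ([424.59, 342.58, 0.03], -7.14), ([421.07, 344.45, 0.16], -6.43)]
['top'] [([425.08, 339.52, 0.06], -7.81), ([425.21, 339.34, 0.06], -7.8), ([429.41, 336.26, -0.12], -7.35)]
```

View pics/m4.png

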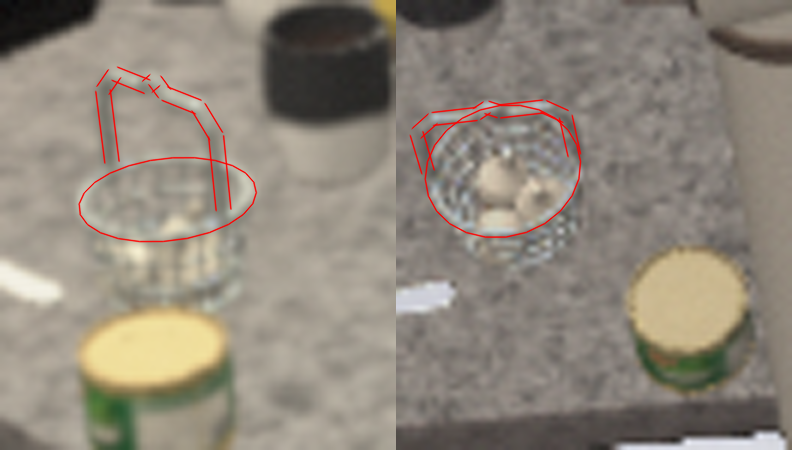

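```bash
python3 - <<'E'
from h import *
go([425.7,316.3,260],np.radians(-87.1))
E
```

```text
t 19.12 tcp [602.5 -63.5 377.9] yawx -96.21 tilt [ 0.0085 -0.0004] F [-0.   0.4 -0. ] w 47.1 g 0.0
 units now-frame [-17.92  10.89   5.81]
 turn az total -0.304  units after turn [-19.41   7.92   5.84]
```

>>> {"op": "apply_moves", "data": {
  "motion": [0, 0, -0.152, 0, 0, 0, 0, 0, 0, -0.152, 0, 0, 0, 0, 0, 0, 0, -1, 0.4, 0, 0, 0, 0, 0, -1, 0.4, 0, 0, 0, 0, 0, -1, 0.4, 0, 0, 0, 0, 0, -1, 0.4, 0, 0, 0, 0, 0, -1, 0.4, 0, 0, 0, 0, 0, -1, 0.4, 0, 0, 0, 0, 0, -1, 0.4, 0, 0, 0, 0, 0, -1, 0.4, 0, 0, 0, 0, 0, -1, 0.4, 0, 0, 0, 0, 0, -1, 0.4, 0, 0, 0, 0, 0, -1, 0.4, 0, 0, 0, 0, 0, -1, 0.4, 0, 0, 0, 0, 0, -1, 0.4, 0.5, 0, 0, 0, 0, -1, 0.4, 0.8, 0, 0, 0, 0, -1, 0.4, 0.8, 0, 0, 0, 0, -1, 0.4, 0.8, 0, 0, 0, 0, -1, 0.4, 0.8, 0, 0, 0, 0, -1, 0.4, 0.8, 0]
}}

```text
clock: 20.78
ee_pos: [438.6, 289.8, 282.3]
tcp_rot: [0.0, 0.725, -0.689, -0.0]
wrist_force: [-0.7, 0.4, 0.2]
gripper_width: 42.2
grip_force: 0.0
```

>>> {"op": "apply_moves", "data": {
  "motion": [0, 0, 0, -1, 0.4, 0.8, 0, 0, 0, 0, -0.41, 0.32, 0.4, 0, 0, 0, 0, 0, 0, 0, 0, 0, 0, 0, 0, 0, 0, 0]
}}

```text
clock: 21.12
ee_pos: [423.3, 316.5, 259.0]
tcp_rot: [0.001, 0.725, -0.689, 0.0]
wrist_force: [0.2, 0.4, 0.1]
gripper_width: 42.8
grip_force: 0.0
```

```bash
python3 - <<'E'
from h import *
go([425.7,316.3,180],np.radians(-87.1))
ims={c:r.camera(c)[:,:,::-1].copy() for c in("side","top")}
for c in ims: cv2.imwrite(f"pics/{c}7.png",ims[c])
E
```

```text
t 21.12 tcp [423.3 316.5 259. ] yawx -87.04 tilt [-0.0006 -0.0013] F [0.2 0.4 0.1] w 42.8 g 0.0
 units now-frame [ 0.01 -0.12  3.95]
 turn az total 0.002  units after turn [ 0.01 -0.12  3.95]
```

>>> {"op": "apply_moves", "data": {
  "motion": [0, 0, 0, 0, -0.12, 0.7, 0, 0, 0, 0, 0, 0, 1, 0, 0, 0, 0, 0, 0, 1, 0, 0, 0, 0, 0, 0, 0.8, 0, 0, 0, 0, 0, 0, 0.45, 0, 0, 0, 0, 0, 0, 0, 0, 0, 0, 0, 0, 0, 0, -0.4, 0, 0, 0, 0, 0, 0, -1, 0, 0, 0, 0, 0, 0, -1, 0, 0, 0, 0, 0, 0, -1, 0, 0, 0, 0, 0, 0, -1, 0, 0, 0, 0, 0, 0, -1]
}}

```text
clock: 22.22
ee_pos: [426.2, 316.9, 181.6]
tcp_rot: [-0.001, 0.725, -0.689, 0.0]
wrist_force: [-1.1, -1.7, 6.4]
gripper_width: 6.0
grip_force: 58.8
```

```bash
python3 - <<'E'
from h import *
ims={c:cv2.imread(f"pics/{c}7.png") for c in("side","top")}
R=np.array([613.8,35.5,-.109]);y=R[2]
# hung bracket: tilt th about bar, shift
def mk(p):  # p: x offset along rail x, y rail, tilt
    def f(c,q):
        o=[]
        for a,b in BRK(c,[0,0,0]):
            X=np.array([a,b])-[0,0,70]; X=Ro.from_euler('y',q[2]).apply(X+[q[0],0,0])
            o.append(tuple(W(R,X+[0,q[1],235])))
        return o
    return f
for I in(ims,{'side':ims['side']},{'top':ims['top']}):
    f,s=fit([-2,-99.5,-.073],mk(0),I,sig=(1.,.7),span=(3,.04)); t=Ro.from_euler('y',f[2]).apply([-75+f[0],0,-26]); print(list(I),f.round(3),s,'trough',(t+[0,f[1],235]).round(1),W(R,t+[0,f[1],235]).round(1))
go([0,0,0])
E
```

```text
['side', 'top'] [-2.9240e+00 -9.9917e+01 -6.9000e-02] -34.42599942132791 trough [-75.9 -99.9 203.7] [[527.4 -55.6 203.7]]
['side'] [-2.8250e+00 -9.8576e+01 -9.0000e-02] -18.945319888911207 trough [-75.2 -98.6 202.1] [[528.4 -54.3 202.1]]
['top'] [-2.7970e+00 -9.9991e+01 -6.4000e-02] -15.593486665762827 trough [ -76.  -100.   204.1] [[527.4 -55.6 204.1]]
t 22.22 tcp [426.2 316.9 181.6] yawx -87.08 tilt [0.0013 0.0011] F [-1.1 -1.7  6.4] w 6.0 g 58.8
 units now-frame [14.75 22.1   9.04]
```

>>> {"op": "apply_moves", "data": {
  "motion": [0, 0, 0, 0, 0, -0.2, -1, 0, 0, 0, 0, 0, -0.6, -1, 0, 0, 0, 0, 0, -1, -1, 0, 0, 0, 0, 0, -1, -1, 0, 0, 0, 0, 0, -1, -1, 0, 0, 0, 0, 0, -1, -1, 0, 0, 0, 0, 0, -0.8, -1, 0, 0, 0, 0, 0, -0.4, -1, 0, 0, 0.153, 0, 0, 0, -1, 0, 0, 0.153, 0, 0, 0, -1, 0, 0, 0, 0, 0, 0, -1]
}}

```text
clock: 23.13
ee_pos: [425.5, 316.3, 299.4]
tcp_rot: [-0.001, -0.667, 0.745, 0.0]
wrist_force: [-0.8, -0.4, -2.8]
gripper_width: 5.4
grip_force: 58.7
```

```bash
python3 - <<'E'
from h import *
R=np.array([613.8,35.5,-.109])
A=W(R,[-160,-123.5,298])[0]; go(A,R[2]-np.pi/2)
ims={c:r.camera(c)[:,:,::-1].copy() for c in("side","top")}
for c in ims: cv2.imwrite(f"pics/{c}8.png",ims[c])
s,p,Q=pose()
q=[p[0],p[1],R[2]]; 
c,sn=np.cos(q[2]),np.sin(q[2]); q[0]+=-sn*23.5; q[1]+=c*23.5; z=p[2]-181.6
for I in(ims,{'side':ims['side']}):
    print('exp',np.round(q,2),'seen',[x.round(2) for x in [fit(q,lambda c,pp:BSK(c,pp,z),I,sig=(1.,.7),span=(4,.05))[0]]])
E
```

```text
t 23.13 tcp [425.5 316.3 299.4] yawx -96.39 tilt [-0.0016 -0.0009] F [-0.8 -0.4 -2.8] w 5.4 g 58.7
 units now-frame [19.1  -2.94  0.09]
 turn az total -0.005  units after turn [19.11 -2.89  0.09]
exp [ 4.2815e+02  3.3973e+02 -1.1000e-01] seen [array([ 4.2959e+02,  3.5063e+02, -2.4000e-01])]
exp [ 4.2815e+02  3.3973e+02 -1.1000e-01] seen [array([ 4.2746e+02,  3.4664e+02, -2.3000e-01])]
```

>>> {"op": "apply_moves", "data": {
  "motion": [0, 0, 0, 0.5, -0.08, 0, -1, 0, 0, 0, 0.95, -0.14, 0, -1, 0, 0, 0, 1, -0.15, 0, -1, 0, 0, 0, 1, -0.15, 0, -1, 0, 0, 0, 1, -0.15, 0, -1, 0, 0, 0, 1, -0.15, 0, -1, 0, 0, 0, 1, -0.15, 0, -1, 0, 0, 0, 1, -0.15, 0, -1, 0, 0, 0, 1, -0.15, 0, -1, 0, 0, 0, 1, -0.15, 0, -1, 0, 0, 0, 1, -0.15, 0, -1, 0, 0, 0, 1, -0.15, 0, -1, 0, 0, 0, 1, -0.15, 0, -1, 0, 0, 0, 1, -0.15, 0, -1, 0, 0, 0, 1, -0.15, 0, -1, 0, 0, 0, 1, -0.15, 0, -1, 0, 0, 0, 1, -0.15, 0, -1, 0, 0, 0, 1, -0.15, 0, -1, 0, 0, 0, 1, -0.15, 0, -1, 0, 0, 0, 0.65, -0.15, 0, -1]
}}

```text
clock: 24.9
ee_pos: [440.5, -72.0, 300.2]
tcp_rot: [-0.0, -0.667, 0.745, 0.0]
wrist_force: [0.2, 0.5, -2.8]
gripper_width: 5.7
grip_force: 58.7
```

>>> {"op": "apply_moves", "data": {
  "motion": [0, 0, 0, 0, 0, 0, -1, 0, 0, 0, 0, 0, 0, -1, 0, 0, 0, 0, 0, 0, -1]
}}

```text
clock: 25.15
ee_pos: [441.4, -69.8, 300.3]
tcp_rot: [0.0, -0.667, 0.745, 0.0]
wrist_force: [0.0, 0.1, -2.8]
gripper_width: 5.9
grip_force: 58.6
```

```bash
python3 - <<'E'
from h import *
R=np.array([613.8,35.5,-.109])
H=W(R,[-76,-123.5,298])[0]; go(H,R[2]-np.pi/2)
ims={c:r.camera(c)[:,:,::-1].copy() for c in("side","top")}
for c in ims: cv2.imwrite(f"pics/{c}9.png",ims[c])
s,p,Q=pose()
q=[p[0],p[1],R[2]]; 
c,sn=np.cos(q[2]),np.sin(q[2]); q[0]+=-sn*23.5; q[1]+=c*23.5; z=p[2]-181.6
f=lambda c:BSK(c,q,z)
u=proj('side',np.array([q[0],q[1],z+100]))[0].astype(int); t=proj('top',np.array([q[0],q[1],z+100]))[0].astype(int)
cv2.imwrite("pics/m5.png",np.hstack([over(ims['side'],'side',[(f('side'),(0,0,255))],u[0]-50,u[1]-50,100,100,4),over(ims['top'],'top',[(f('top'),(0,0,255))],t[0]-50,t[1]-50,100,100,4)]))
E
```

```text
t 25.15 tcp [441.4 -69.8 300.3] yawx -96.31 tilt [-0.0001  0.0002] F [ 0.   0.1 -2.8] w 5.9 g 58.6
 units now-frame [-0.   -4.19  0.11]
 turn az total -0.002  units after turn [ 0.   -4.19  0.11]
```

View pics/m5.png

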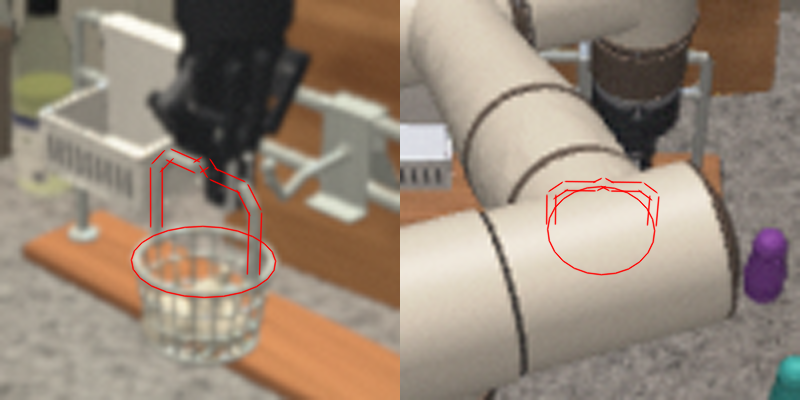

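>>> {"op": "apply_moves", "data": {
  "motion": [0, 0, 0, 0, -0.4, 0, -1, 0, 0, 0, 0, -0.8, 0, -1, 0, 0, 0, 0, -0.9, 0, -1, 0, 0, 0, 0, -0.9, 0, -1, 0, 0, 0, 0, -0.8, 0, -1, 0, 0, 0, 0, -0.39, 0, -1, 0, 0, 0, 0, 0, 0, -1, 0, 0, 0, 0, 0, 0, -1]
}}

```text
clock: 25.92
ee_pos: [525.3, -78.3, 299.7]
tcp_rot: [-0.001, -0.667, 0.745, 0.001]
wrist_force: [0.0, -0.1, -2.8]
gripper_width: 6.1
grip_force: 58.6
```

```bash
python3 - <<'E'
from h import *
R=np.array([613.8,35.5,-.109])
H=W(R,[-76,-123.5,254])[0]; go(H,R[2]-np.pi/2)
E
```

```text
t 25.92 tcp [525.3 -78.3 299.7] yawx -96.28 tilt [-0.0016  0.0001] F [ 0.  -0.1 -2.8] w 6.1 g 58.6
 units now-frame [0.04 0.02 2.29]
 turn az total -0.001  units after turn [0.04 0.02 2.29]
```

>>> {"op": "apply_moves", "data": {
  "motion": [0, 0, 0, 0.04, 0, 0.3, -1, 0, 0, 0, 0, 0, 0.4, -1, 0, 0, 0, 0, 0, 0.4, -1, 0, 0, 0, 0, 0, 0.4, -1, 0, 0, 0, 0, 0, 0.3, -1, 0, 0, 0, 0, 0, 0.2, -1, 0, 0, 0, 0, 0, 0.1, -1, 0, 0, 0, 0, 0, 0, -1]
}}

```text
clock: 26.58
ee_pos: [525.2, -79.5, 257.8]
tcp_rot: [-0.0, -0.667, 0.745, 0.0]
wrist_force: [1.0, 0.3, -2.6]
gripper_width: 5.6
grip_force: 58.6
```

>>> {"op": "apply_moves", "data": {
  "motion": [0, 0, 0, 0, 0, 0.1, -1, 0, 0, 0, 0, 0, 0.1, -1, 0, 0, 0, 0, 0, 0.05, -1, 0, 0, 0, 0, 0, 0, -1]
}}

```text
clock: 26.92
ee_pos: [525.6, -79.3, 254.1]
tcp_rot: [0.001, -0.667, 0.745, -0.0]
wrist_force: [-2.2, 0.7, 1.9]
gripper_width: 6.1
grip_force: 59.0
```

>>> {"op": "apply_moves", "data": {
  "motion": [0, 0, 0, 0, 0, 0, -0.75, 0, 0, 0, 0, 0, 0, -0.6, 0, 0, 0, 0, 0, 0, -0.4, 0, 0, 0, 0, 0, 0, -0.2, 0, 0, 0, 0, 0, 0, -0.1, 0, 0, 0, 0, 0, 0, -0.1, 0, 0, 0, 0, 0, -0.3, -0.1, 0, 0, 0, 0, 0, -0.6, -0.1, 0, 0, 0, 0, 0, -1, -0.1, 0, 0, 0, 0, 0, -1, -0.1, 0, 0, 0, 0, 0, -1, -0.1]
}}

```text
clock: 27.83
ee_pos: [525.3, -79.5, 332.6]
tcp_rot: [-0.0, -0.667, 0.745, -0.0]
wrist_force: [-0.1, -0.6, -0.4]
gripper_width: 38.4
grip_force: 0.0
```

```bash
cat >> h.py <<'E'
def SALT(c,p,z=0):
    C=-P[c]['R'].T@P[c]['t']; o=[]
    for zz,rr in((0,22),):
        t=np.linspace(0,2*np.pi,25); k=W([p[0],p[1],0],np.c_[rr*np.cos(t),rr*np.sin(t),zz+0*t],z)
        o+=[s for s in zip(k[:-1],k[1:]) if (s[0]-[p[0],p[1],0])[:2]@(C-[p[0],p[1],0])[:2]>0]
    d=(C-[p[0],p[1],0]); n=np.array([-d[1],d[0],0])/np.hypot(d[0],d[1])
    for s in(1,-1): o.append((np.array([p[0],p[1],2])+22*s*n,np.array([p[0],p[1],28])+22*s*n))
    return o
E
python3 - <<'E'
from h import *
ims={c:r.camera(c)[:,:,::-1].copy() for c in("side","top")}
for c in ims: cv2.imwrite(f"pics/{c}10.png",ims[c])
I0={c:cv2.imread(f"pics/{c}1.png") for c in("side","top")}
for I in(I0,{'side':I0['side']},{'top':I0['top']}):
    print(list(I),fit([396,-283,0],SALT,I,sig=(1.2,.7),span=(6,.1)))
f=fit([396,-283,0],SALT,I0,sig=(1.2,.7),span=(6,.1))[0]
a=np.hstack([over(ims['side'],'side',[],280,170,100,75,4),over(ims['side'],'side',[],230,150,100,75,4)])
dome=lambda c:SALT(c,f)+[(np.array([f[0],f[1],0]),np.array([f[0],f[1],90]))]
b=np.hstack([over(I0['side'],'side',[(dome('side'),(0,0,255))],345,250,100,75,4),over(I0['top'],'top',[(dome('top'),(0,0,255))],355,180,100,75,4)])
cv2.imwrite("pics/m6.png",np.vstack([a,b]))
go([396,-283,300],0); print(r.sense()['joint_pos'].round(2))
E
```

```text
['side', 'top'] (array([ 4.09607387e+02, -2.80918733e+02,  9.92909749e-03]), np.float64(-15.57300844065))
['side'] (array([ 4.10387777e+02, -2.77746438e+02,  1.79643425e-02]), np.float64(-11.628583851661109))
['top'] (array([ 4.08394789e+02, -2.87279628e+02,  9.06257686e-02]), np.float64(-7.95380207968811))
t 27.93 tcp [526.8 -79.6 335.7] yawx -96.26 tilt [ 0.0085 -0.0003] F [0.5 0.7 0.9] w 38.2 g 0.0
 units now-frame [10.82  5.41  1.73]
 turn az total -3.209  units after turn [-6.54 10.19  1.7 ]
[ 0.16  0.2  -0.17  0.   -1.19 -0.27]
```

View pics/m6.png

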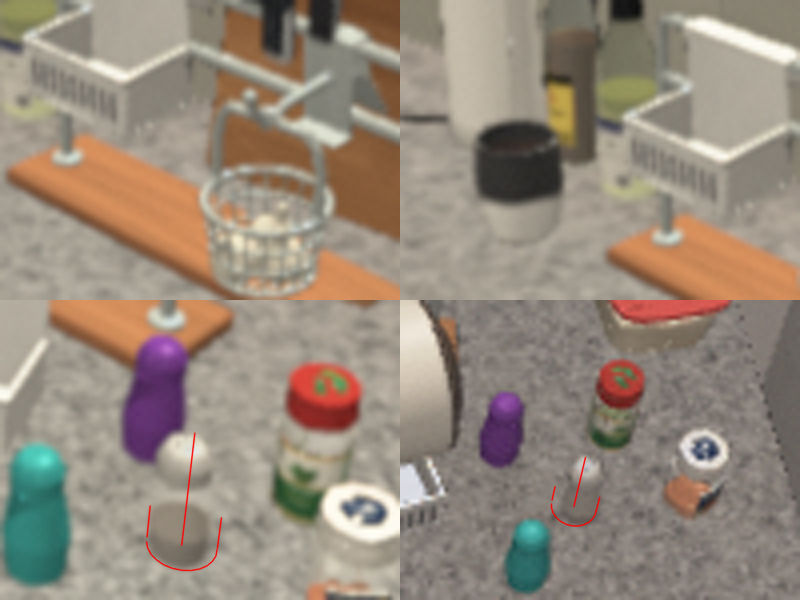

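```bash
python3 - <<'E'
from h import *
S=lambda u,v:(345+u/4-.4,250+v/4-.4); T=lambda u,v:(355+u/4-.4,180+v/4-.4)
obs=[('side',S(179.5,0),5,'c'),('side',S(184,161),76,'b'),('top',T(181,0),5,'c'),('top',T(187,170),76,'b'),('side',S(0,262),0,'f'),('top',T(0,222),0,'f')]
def res(p):
    o=[]
    for c,uv,z,k in obs:
        X=np.array([p[0],p[1],z])
        if k=='f':
            C=-P[c]['R'].T@P[c]['t']; d=C[:2]-X[:2]; X[:2]+=20*d/np.linalg.norm(d)
        e=proj(c,X)[0]-uv; o+= [e[0]] if k=='c' else [e[1]] if k=='f' else list(e)
    return np.array(o)
m=least_squares(res,[400,-282]); print('salt',m.x,m.fun.round(2))
for n,s,t in(('purple',(152,158),(99,165)),('turq',(36,282),(127,290)),('jar_a',(310,218),(212,145)),('jar_b',None,(293,212))):
    print(n,[back(c,f(*uv),0).round(0)[:2] for c,f,uv in(('side',S,s),('top',T,t)) if uv])
go([m.x[0],m.x[1],300],np.radians(-50))
E
```

```text
salt [ 405.40610642 -281.16321244] [-0.13  1.31 -1.68 -1.48 -0.66 -0.41  2.29  1.22]
purple [array([ 470., -223.]), array([ 464., -216.])]
turq [array([ 325., -228.]), array([ 321., -220.])]
jar_a [array([ 484., -333.]), array([ 477., -332.])]
jar_b [array([ 392., -396.])]
t 27.93 tcp [526.8 -79.6 335.7] yawx -96.26 tilt [ 0.0085 -0.0003] F [0.5 0.7 0.9] w 38.2 g 0.0
 units now-frame [10.68  4.95  1.74]
 turn az total -1.542  units after turn [ 3.82 11.14  1.69]
```

>>> {"op": "apply_moves", "data": {
  "motion": [0, 0, 0, 0, 0.5, -0.5, 0, 0, 0, -0.231, 0, 0, 0, 0.65, 0, 0, -0.231, 0, 0, 0, 0.65, 0, 0, -0.231, 0, 0, 0, 0.65, 0, 0, -0.231, 0, 0, 0, 0.65, 0, 0, -0.231, 0, 0, 0, 0.65, 0, 0, -0.231, 0, 0, 0, 0.65, 0, 0, -0.231, 0, 0, 0, 0.65, 0, 0, -0.231, 0, 0, 0, 0.65, 0, 0, -0.231, 0, 0, 0, 0.65, 0, 0, -0.231, 0, 0, 0, 0.65, 0, 0, -0.231, 0, 0, 0, 0.65, 0, 0, -0.231, 0, 0, 0, 0.65, 0, 0, -0.231, 0, 0, 0, 0.65, 0, 0, 0, 0, 0, 0, 0.65]
}}

```text
clock: 29.18
ee_pos: [514.5, -78.3, 341.1]
tcp_rot: [0.0, 0.999, -0.053, -0.001]
wrist_force: [0.1, -0.5, 0.6]
gripper_width: 70.4
grip_force: 0.0
```

```bash
python3 - <<'E'
from h import *
go([407,-282,200],-.109)
E
```

```text
t 29.18 tcp [514.5 -78.3 341.1] yawx -6.09 tilt [-0.0016  0.    ] F [ 0.1 -0.5  0.6] w 70.4 g 0.0
 units now-frame [-4.25 10.7   7.06]
 turn az total 0.005  units after turn [-4.22 10.71  7.06]
```

>>> {"op": "apply_moves", "data": {
  "motion": [0, 0, 0, -0.35, 0.89, 0, 0.65, 0, 0, 0, -0.35, 0.89, 0, 0.65, 0, 0, 0, -0.35, 0.89, 0, 0.65, 0, 0, 0, -0.35, 0.89, 0, 0.65, 0, 0, 0, -0.35, 0.89, 0, 0.65, 0, 0, 0, -0.35, 0.89, 0.8, 0.65, 0, 0, 0, -0.35, 0.89, 1, 0.65, 0, 0, 0, -0.35, 0.89, 1, 0.65, 0, 0, 0, -0.35, 0.89, 1, 0.65, 0, 0, 0, -0.35, 0.89, 1, 0.65, 0, 0, 0, -0.35, 0.89, 1, 0.65, 0, 0, 0, -0.4, 0.91, 1, 0.65, 0, 0, 0, 0, 0, 0.25, 0.65, 0, 0, 0, 0, 0, 0, 0.65, 0, 0, 0, 0, 0, 0, 0.65]
}}

```text
clock: 30.43
ee_pos: [408.0, -281.8, 200.7]
tcp_rot: [0.0, 0.998, -0.055, -0.0]
wrist_force: [-0.7, 0.5, 0.5]
gripper_width: 70.4
grip_force: 0.0
```

```bash
python3 - <<'E'
from h import *
go([407,-282,119],-.109)
EOF=0
ims={c:r.camera(c)[:,:,::-1].copy() for c in("side","top")}
for c in ims: cv2.imwrite(f"pics/{c}11.png",ims[c])
for c in ims: print(c,[(np.round(d['point'],1).tolist(),round(d['confidence'],2)) for d in r.search_frame('salt_shaker',c)], proj(c,np.array([407,-282,45])))
# refine: purple-free colour fit of grey salt in picture 1 by difference is skipped; use nets on both views
E
```

```text
t 30.43 tcp [ 408.  -281.8  200.7] yawx -6.28 tilt [-0.0001 -0.0003] F [-0.7  0.5  0.5] w 70.4 g 0.0
 units now-frame [-0.05  0.01  4.08]
 turn az total -0.001  units after turn [-0.05  0.01  4.08]
side [([382.2, 274.7], 0.88), ([389.6, 300.2], 0.66), ([353.6, 304.5], 0.59), ([420.7, 285.9], 0.5)] [[391.39263744 297.83620705]]
top [([382.3, 242.8], 0.71), ([401.3, 228.1], 0.66), ([277.9, 171.8], 0.5), ([339.3, 202.3], 0.25)] [[399.79903374 225.65198562]]
```

>>> {"op": "apply_moves", "data": {
  "motion": [0, 0, 0, -0.2, 0, 0.6, 0.65, 0, 0, 0, 0, 0, 1, 0.65, 0, 0, 0, 0, 0, 1, 0.65, 0, 0, 0, 0, 0, 0.9, 0.65, 0, 0, 0, 0, 0, 0.55, 0.65, 0, 0, 0, 0, 0, 0, 0.65, 0, 0, 0, 0, 0, 0, 0.3, 0, 0, 0, 0, 0, 0, 0.1, 0, 0, 0, 0, 0, 0, -0.1, 0, 0, 0, 0, 0, 0, -1, 0, 0, 0, 0, 0, 0, -1, 0, 0, 0, 0, 0, 0, -1, 0, 0, 0, 0, 0, 0, -1]
}}

```text
clock: 31.72
ee_pos: [404.7, -281.8, 120.9]
tcp_rot: [0.001, 0.999, -0.054, 0.002]
wrist_force: [-0.2, 0.9, 5.8]
gripper_width: 33.9
grip_force: 57.2
```

>>> {"op": "apply_moves", "data": {
  "motion": [0, 0, 0, 0, 0, -0.3, -1, 0, 0, 0, 0, 0, -0.7, -1, 0, 0, 0, 0, 0, -1, -1, 0, 0, 0, 0, 0, -1, -1, 0, 0, 0, 0, 0, -1, -1, 0, 0, 0, 0, 0, -1, -1, 0, 0, 0, 0, 0, -1, -1, 0, 0, 0, 0, 0, -1, -1, 0, 0, 0, 0, 0, -1, -1, 0, 0, 0, 0, 0, -1, -1, 0, 0, 0, 0, 0, -1, -1, 0, 0, 0, 0, 0, -1, -1, 0, 0, 0, 0, 0, -0.8, -1, 0, 0, 0, 0, 0, -0.5, -1, 0, 0, 0, 0, 0, 0, -1]
}}

```text
clock: 32.97
ee_pos: [404.1, -281.7, 367.8]
tcp_rot: [0.001, 0.999, -0.054, 0.002]
wrist_force: [0.8, -0.5, -0.4]
gripper_width: 33.7
grip_force: 57.5
```

```bash
python3 - <<'E'
from h import *
R=np.array([613.8,35.5,-.109])
go(W(R,[-47,98.4,368])[0],-.109)
ims={c:r.camera(c)[:,:,::-1].copy() for c in("side","top")}
for c in ims: cv2.imwrite(f"pics/{c}12.png",ims[c])
# is the salt gone from the table spot?  compare before/after there
for c in ims:
    u=proj(c,np.array([405,-282,40]))[0].astype(int); a=cv2.imread(f"pics/{c}1.png")
    k=np.s_[u[1]-5:u[1]+6,u[0]-5:u[0]+6]; print(c,np.abs(a[k].astype(int)-ims[c][k]).mean())
E
```

```text
t 32.97 tcp [ 404.1 -281.7  367.8] yawx -6.2 tilt [ 0.0045 -0.0017] F [ 0.8 -0.5 -0.4] w 33.7 g 57.5
 units now-frame [ 6.360e+00 -2.182e+01 -1.000e-02]
 turn az total 0.002  units after turn [ 6.350e+00 -2.183e+01 -1.000e-02]
side 19.865013774104682
top 20.267217630853995
```

>>> {"op": "apply_moves", "data": {
  "motion": [0, 0, 0, 0.2, -0.6, 0, -1, 0, 0, 0, 0.29, -1, 0, -1, 0, 0, 0, 0.29, -1, 0, -1, 0, 0, 0, 0.29, -1, 0, -1, 0, 0, 0, 0.29, -1, 0, -1, 0, 0, 0, 0.29, -1, 0, -1, 0, 0, 0, 0.29, -1, 0, -1, 0, 0, 0, 0.29, -1, 0, -1, 0, 0, 0, 0.29, -1, 0, -1, 0, 0, 0, 0.29, -1, 0, -1, 0, 0, 0, 0.29, -1, 0, -1, 0, 0, 0, 0.29, -1, 0, -1, 0, 0, 0, 0.29, -1, 0, -1, 0, 0, 0, 0.29, -1, 0, -1, 0, 0, 0, 0.29, -1, 0, -1, 0, 0, 0, 0.29, -1, 0, -1, 0, 0, 0, 0.29, -1, 0, -1, 0, 0, 0, 0.29, -1, 0, -1, 0, 0, 0, 0.29, -1, 0, -1, 0, 0, 0, 0.29, -1, 0, -1]
}}

```text
clock: 34.73
ee_pos: [559.4, 96.8, 363.2]
tcp_rot: [0.001, 0.999, -0.054, -0.002]
wrist_force: [-0.5, -0.3, -1.2]
gripper_width: 33.7
grip_force: 57.6
```

>>> {"op": "apply_moves", "data": {
  "motion": [0, 0, 0, 0.29, -1, 0, -1, 0, 0, 0, 0.29, -1, 0, -1, 0, 0, 0, 0.07, -0.2, 0, -1, 0, 0, 0, 0, 0, 0, -1, 0, 0, 0, 0, 0, 0, -1, 0, 0, 0, 0, 0, 0, -1]
}}

```text
clock: 35.23
ee_pos: [576.9, 137.5, 364.7]
tcp_rot: [0.0, 0.999, -0.054, -0.001]
wrist_force: [0.1, 0.1, -1.2]
gripper_width: 34.4
grip_force: 57.6
```

```bash
python3 - <<'E'
from h import *
R=np.array([613.8,35.5,-.109])
ims={c:r.camera(c)[:,:,::-1].copy() for c in("side","top")}
for c in ims: cv2.imwrite(f"pics/{c}13.png",ims[c])
go(W(R,[-47,98.4,134+121])[0],-.109)
def mk(F,off):
    def f(c,q):
        o=[]
        for a,b in F(c,[0,0,0]):
            X=np.array([a,b])-off; X=Ro.from_euler('y',q[2]).apply(X+[q[0],0,0]); o.append(tuple(W(R,X+[0,q[1],235])))
        return o
    return f
I={'side':ims['side']}
f,s=fit([-2,98.4,-.073],mk(CAD,[46,0,101]),I,sig=(1.,.7),span=(3,.04)); print('caddy',f,s,(Ro.from_euler('y',f[2]).apply([-46+f[0],0,-98])+[0,f[1],235]).round(1))
E
```

```text
t 35.33 tcp [577.  137.3 365.3] yawx -6.25 tilt [-0.0003 -0.0001] F [-0.1 -0.5 -0.3] w 33.8 g 57.6
 units now-frame [ 0.03 -0.06  5.52]
 turn az total -0.0  units after turn [ 0.03 -0.06  5.52]
caddy [-7.25917039e+00  9.85832977e+01 -9.04754001e-02] -15.22023972768418 [-44.2  98.6 132.6]
```

>>> {"op": "apply_moves", "data": {
  "motion": [0, 0, 0, 0, -0.05, 0.6, -1, 0, 0, 0, 0, 0, 0.8, -1, 0, 0, 0, 0, 0, 0.8, -1, 0, 0, 0, 0, 0, 0.6, -1, 0, 0, 0, 0, 0, 0.4, -1, 0, 0, 0, 0, 0, 0.4, -1, 0, 0, 0, 0, 0, 0.4, -1, 0, 0, 0, 0, 0, 0, -1]
}}

```text
clock: 36.0
ee_pos: [576.9, 138.8, 283.8]
tcp_rot: [0.0, 0.999, -0.054, -0.001]
wrist_force: [-0.8, -1.4, -1.1]
gripper_width: 33.8
grip_force: 57.5
```

>>> {"op": "apply_moves", "data": {
  "motion": [0, 0, 0, 0, 0, 0.3, -1, 0, 0, 0, 0, 0, 0.3, -1, 0, 0, 0, 0, 0, 0.25, -1, 0, 0, 0, 0, 0, 0.15, -1, 0, 0, 0, 0, 0, 0.1, -1, 0, 0, 0, 0, 0, 0.1, -1, 0, 0, 0, 0, 0, 0, -1]
}}

```text
clock: 36.58
ee_pos: [577.4, 139.2, 260.9]
tcp_rot: [0.0, 0.999, -0.054, -0.0]
wrist_force: [-0.4, -0.3, -0.2]
gripper_width: 33.6
grip_force: 57.6
```

>>> {"op": "apply_moves", "data": {
  "motion": [0, 0, 0, 0, 0, 0.1, -1, 0, 0, 0, 0, 0, 0.1, -1, 0, 0, 0, 0, 0, 0, -1, 0, 0, 0, 0, 0, 0, -1]
}}

```text
clock: 36.92
ee_pos: [577.4, 139.2, 257.2]
tcp_rot: [0.0, 0.999, -0.054, -0.0]
wrist_force: [0.2, 0.0, 0.0]
gripper_width: 33.7
grip_force: 57.6
```

>>> {"op": "apply_moves", "data": {
  "motion": [0, 0, 0, 0, 0, 0.08, -1, 0, 0, 0, 0, 0, 0, -1, 0, 0, 0, 0, 0, 0, -1]
}}

```text
clock: 37.17
ee_pos: [577.4, 139.2, 255.7]
tcp_rot: [0.0, 0.999, -0.054, -0.0]
wrist_force: [0.2, -0.5, -0.9]
gripper_width: 33.7
grip_force: 57.6
```

>>> {"op": "apply_moves", "data": {
  "motion": [0, 0, 0, 0, 0, 0.08, -1, 0, 0, 0, 0, 0, 0.05, -1, 0, 0, 0, 0, 0, 0, -1, 0, 0, 0, 0, 0, 0, -1]
}}

```text
clock: 37.5
ee_pos: [577.7, 139.3, 254.7]
tcp_rot: [-0.0, 0.999, -0.054, 0.001]
wrist_force: [-2.0, -0.2, 5.1]
gripper_width: 33.6
grip_force: 58.4
```

>>> {"op": "apply_moves", "data": {
  "motion": [0, 0, 0, 0, 0, -0.04, -1, 0, 0, 0, 0, 0, 0, -0.15, 0, 0, 0, 0, 0, 0, -0.05, 0, 0, 0, 0, 0, 0, 0.1, 0, 0, 0, 0, 0, 0, 0.25, 0, 0, 0, 0, 0, 0, 0.3, 0, 0, 0, 0, 0, 0, 0.3, 0, 0, 0, 0, 0, -0.3, 0.3, 0, 0, 0, 0, 0, -0.6, 0.3, 0, 0, 0, 0, 0, -1, 0.3, 0, 0, 0, 0, 0, -1, 0.3, 0, 0, 0, 0, 0, -1, 0.3, 0, 0, 0, -1, 0, -1, 0.3, 0, 0, 0, -1, 0, 0, 0.3, 0, 0, 0, -1, 0, 0, 0.3, 0, 0, 0, -1, 0, 0, 0.3, 0, 0, 0, -1, 0, 0, 0.3, 0, 0, 0, 0, 0, 0, 0.3, 0, 0, 0, 0, 0, 0, 0.3]
}}

```text
clock: 39.08
ee_pos: [477.5, 150.1, 353.0]
tcp_rot: [-0.001, 0.999, -0.053, 0.001]
wrist_force: [0.3, -0.4, 0.3]
gripper_width: 55.9
grip_force: 0.0
```

```bash
python3 - <<'E'
from h import *
R=np.array([613.8,35.5,-.109])
ims={c:r.camera(c)[:,:,::-1].copy() for c in("side","top")}
for c in ims: cv2.imwrite(f"pics/{c}14.png",ims[c])
go([0,0,0])
X=W(R,[-47,98.4,134+45])[0]
for c in ims: print(c,[(np.round(d['point'],1).tolist(),round(d['confidence'],2)) for d in r.search_frame('salt_shaker',c)],'exp mid',proj(c,X).round(1),'dome',proj(c,X+[0,0,38]).round(1))
def mk(F,off):
    def f(c,q):
        o=[]
        for a,b in F(c,[0,0,0]):
            x=np.array([a,b])-off; x=Ro.from_euler('y',q[2]).apply(x+[q[0],0,0]); o.append(tuple(W(R,x+[0,q[1],235])))
        return o
    return f
I={'side':ims['side']}
print('caddy',fit([-2,98.4,-.073],mk(CAD,[46,0,101]),I,sig=(1.,.7),span=(3,.04)))
print('brk',fit([-2,-99.5,-.073],mk(BRK,[0,0,70]),I,sig=(1.,.7),span=(3,.04)))
print('bsk',fit([527.5,-55.5,-.109],lambda c,p:BSK(c,p,203.5-132),I,sig=(1.,.7),span=(4,.04)))
# where pictures changed between 4/10 (caddy hung, empty) and now, round the salt in the caddy
a=cv2.imread("pics/side10.png").astype(int); d=np.abs(a-ims['side']).max(2)[150:260,240:310]; ys,xs=np.where(d>35); print('changed box',xs.min()+240,xs.max()+240,ys.min()+150,ys.max()+150,len(xs))
print('\n'.join(''.join('#' if v>35 else '.' for v in row[10:60]) for row in d[5:70:1]))
E
```

```text
t 39.18 tcp [478.5 150.1 352.4] yawx -6.2 tilt [0.001  0.0004] F [ 0.6 -0.1  0.5] w 55.5 g 0.0
 units now-frame [-22.99  10.05  17.59]
side [([385.7, 274.5], 0.85), ([352.6, 303.3], 0.79), ([302.7, 179.6], 0.58)] exp mid [[307.1 181.3]] dome [[307.  170.4]]
top [([380.4, 206.7], 0.65), ([385.6, 244.2], 0.59)] exp mid [[286.5 177.6]] dome [[286.  171.4]]
caddy (array([ -7.2651428 , 100.26607114,  -0.11572409]), np.float64(-17.127940643608312))
brk (array([ -5.12655807, -98.92300704,  -0.13005945]), np.float64(-18.075497148734044))
bsk (array([ 5.32599245e+02, -5.14321620e+01, -1.25790876e-01]), np.float64(-10.917532924244371))
changed box 272 309 150 189 136
.......................####........##.####........
.......................##............#####........
.....................................#####........
.....................................#####........
.....................................#####........
......................................##..........
..................................................
..................................................
..........................
[... 2180 characters left out ...]
.....................................
..................................................
..................................................
..................................................
..................................................
..................................................
..................................................
..................................................
..................................................
..................................................
..................................................
..................................................
..................................................
..................................................
```

```bash
python3 - <<'E'
from h import *
b=cv2.imread("pics/side14.png").astype(int); a=cv2.imread("pics/side10.png").astype(int)
d=np.abs(a-b).max(2)
print('\n'.join(str(150+i).rjust(4)+''.join('#' if v>22 else '+' if v>12 else '.' for v in row) for i,row in enumerate(d[155:200,285:330],5)))
o=cv2.imread("pics/side0.png").astype(int); d=np.abs(o-b).max(2)
for n,u in dict(jar_a=(421,288),jar_b=(432,318),mug=(257,195),tin=(234,246),spoon=(189,220),oil=(284,180),tub=(475,261),purple=(384,272),turq=(354,304)).items(): print(n,d[u[1]-8:u[1]+9,u[0]-8:u[0]+9].mean().round(1))
E
```

```text
155##.####+.....................................
 156#+#####+.....................................
 157+.#####+.....................................
 158+.#####......................................
 159++#####......................................
 160+.####+......................................
 161.............................................
 162.............................................
 163.............................................
 164.............................................
 165.............................................
 166.............................................
 167.............................................
 168.............................................
 169..................#+.+.......................
 170.................######......................
 171...............+.######+.....................
 172..............#########+.....................
 173.............+#++##+++.......................
 174...............+##+...+++....................
 175...............+#+..+####....................
 176................+.+######....................
 
[... 531 characters left out ...]
.................
 188....................++#####..................
 189.......................+##+..................
 190.............................................
 191.............................................
 192.............................................
 193.............................................
 194.............................................
 195..........................................+..
 196.............................................
 197.............................................
 198.............................................
 199.............................................
jar_a 2.1
jar_b 2.4
mug 2.0
tin 2.0
spoon 2.3
oil 17.3
tub 1.7
purple 2.0
turq 1.9
```

```bash
python3 -c "
from plant import r
print(r.job_done())"
```

```text
the job is handed in; nothing more can be done
None
```

The job is handed in at about 39 s. The caddy hangs on the hob half of the upper bar and the bracket on the other half, both resting on the lower bar. The garlic basket hangs by its handle on the hook and the salt shaker stands upright in the caddy. The other items showed no movement, except the oil bottle, which the caddy partly hides, so I couldn't confirm it.

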